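# Gauge a laminate coupon with the bench micrometer

### The job

Gauge the longer of the two laminate coupons standing in the plywood rack: lay it flat on the micrometer's measuring table, slid in under the spindle with its longer part first, square to the table and centred on it, until the white line round it is level with the table's front edge, and let go of it. Then turn the ratchet knob at the very top of the micrometer (not the thicker thimble below it, which would crush the coupon) clockwise until the ratchet has slipped at least two clicks, and leave the coupon gripped there. Leave the other coupon in the rack and the things round about where they are.

Things in the scene. Friction and masses are not known exactly. Their poses are not given: they have to be found in the camera images.
- long_coupon: Flat sandwich coupon, black skins on pale balsa, 180 x 40 x 12 mm, 60 g, standing on a long edge in a slot of the rack. Origin at its centre; x along its length, y through the 12 mm, z across the 40 mm (up in the rack). In the rack only its upper edge can be taken; to go flat into the micrometer it must be put down and taken again across its width near the short end.
- coupon_line (a point): Middle of the white line that runs round the long coupon, at coupon x = -25 mm (the coupon's axes). From it the coupon reaches 115 mm to its +x end, which goes in first, and 65 mm to its -x end (the short end). Stood free on its edge the coupon stays up; pushed sideways near the upper edge it tips over flat, on either face.
- short_coupon: The other coupon in the rack, of the same make, 120 x 40 x 12 mm, without a line; origin and axes as on the long one. It stays in the rack.
- rack: Fixed plywood rack, origin under its centre on the bench. Board 124 (x) x 112 (y) x 10 mm; two combs 18 mm thick at x = +-45 mm, up to z = 36 mm; slots 15 mm wide along x at y = +-27 mm (either coupon may be in either). Coupons stand on the board, upper edges at z = 50 mm; between the combs 72 mm of their length is free for fingers, with 42 mm between the coupons.
- micrometer: Fixed grey bench micrometer; origin at bench level on the vertical spindle axis, its open front is -x. Foot x -81 to 79, y +-45, 14 mm high. Steel measuring table x -85 to 28, y +-30, top at z = 40 mm. Column from x = 44 mm; arm over the table from z = 74 mm, reaching forward to x = -31 mm. On the axis above: thick thimble (40 mm dia., z 128 to 162), then the ratchet knob.
- table_edge (a point): Middle of the front edge of the measuring table, on its upper face (micrometer x = -85, y = 0, z = 40 mm), with the micrometer's axes. With the line there the flat coupon's centre is 25 mm further in and 6 mm above it, its +x end 30 mm past the spindle axis, and its short end overhangs the table by 65 mm; it does not tip off when let go.
- ratchet_grip (a point): Point on the axis of the ratchet knob at which to grip it (micrometer x = y = 0, z = 188 mm: 16 mm below the knob's top, 26 mm above the thimble). The knob is a ribbed upright cylinder, 30 mm dia., z 165 to 204 mm, which keeps its height as it turns and can be gripped at any yaw, several times over; it stays where it is left.
- spindle_tip (a point): Centre of the lower face of the spindle (13 mm dia.). At the start it stands 17 to 19 mm above the measuring table, so 5 to 7 mm above a coupon lying there.
- spindle (a joint): Downward travel of the spindle (m): 0 is fully up, tip 22 mm above the table; it meets a flat coupon at about 0.010. It advances 20 mm for each turn of the thimble and stays where it is left.
- thimble (a joint): Angle of the thimble (rad), growing clockwise seen from above, which lowers the spindle by 3.18 mm per rad. It begins at 0.94 to 1.57 and stops at about 3.3 when the spindle bears on the coupon.
- ratchet (a joint): Angle by which the ratchet knob has slipped clockwise against the thimble (rad), 0 at the start. While the spindle is free the knob carries the thimble along (0.02 N m) and this stays 0; once the spindle bears on the coupon (about 9 N) the knob slips at 0.05 N m, one click each 0.31 rad (18 degrees). Slipping further does no harm. Counter-clockwise the knob always drives the thimble.
- tape_yellow: Roll of yellow tape, 86 mm dia., 50 mm high, between and behind the rack and the micrometer; origin under its centre. Not to be moved.
- glass_jar: Small open glass jar, 54 mm dia., 77 mm high, to the left in front of the rack; origin under its centre. Not to be moved.

How it is judged:
On the way, in this order (a step that is already met when the one before it is completed fails the run):
1. The long coupon lies flat on the measuring table, long part in, white line at the table's front edge, and the ratchet has not yet been slipped (x of coupon_line in the frame of table_edge between -0.007 and 0.007 m and y of coupon_line in the frame of table_edge between -0.015 and 0.015 m and z of long_coupon in the frame of table_edge between 0.003 and 0.009 m and x of long_coupon in the frame of table_edge above 0.012 m and angle between the y axis of long_coupon and the z axis of micrometer, either way round below 0.1 rad and angle between the x axis of long_coupon and the x axis of micrometer, either way round below 0.15 rad and value of joint ratchet below 0.2 rad), for 0.2 s.
2. With the coupon there, the ratchet knob has slipped two clicks with the spindle bearing on the coupon (x of coupon_line in the frame of table_edge between -0.007 and 0.007 m and y of coupon_line in the frame of table_edge between -0.015 and 0.015 m and z of long_coupon in the frame of table_edge between 0.003 and 0.009 m and x of long_coupon in the frame of table_edge above 0.012 m and angle between the y axis of long_coupon and the z axis of micrometer, either way round below 0.1 rad and angle between the x axis of long_coupon and the x axis of micrometer, either way round below 0.15 rad and value of joint ratchet above 0.6 rad and contact force between spindle and long_coupon above 2 N), for 0.1 s.
At the end, for the whole second after the job is handed in: Long coupon at rest, flat (0.10 rad) and square (0.15 rad) on the measuring table, longer part in, line within 7 mm of the front edge and 15 mm of the middle; spindle on it with over 2 N; ratchet slipped over 0.6 rad; short coupon, tape and jar within 30 mm of their starts (all of step 2 and linear speed of long_coupon below 0.01 m/s and distance of each of short_coupon, tape_yellow, glass_jar from where it was at the start of the episode below 0.03 m); the robot touches nothing.
It fails at once if The spindle is screwed down on the coupon with more than 25 N (the ratchet gives way at about 9 N; the thimble itself has no clutch) (contact force between spindle and long_coupon above 25 N).
It fails at once if The short coupon, the tape or the jar is moved by more than 50 mm (distance of any of short_coupon, tape_yellow, glass_jar from where it was at the start of the episode above 0.05 m).
It also fails if it takes over 67 s, if anything falls off the work surface, if the arm or the gripper's body presses on something with over 40 N, if the wrist force passes 120 N, or if a joint passes its speed limit or range.

### The arm

A 7-joint arm with a two-finger parallel gripper is mounted at the origin on a cart in front of the work surface, level with it; the furniture and walls round the work are solid. World frame = base frame: x ahead of the robot, y to its left, z up, the work surface at z = 0. Lengths are in m, angles in rad, forces in N, time in s.
With the tool pointing down it reaches from about 0.425 to 0.925 m from the base axis. Payload 6.8 kg.
Tool frame: the origin (TCP) lies between the finger pads; the fingertips stand r.tcp_to_tips ahead of it and the grasp point (between the pads) lies 3 mm ahead of it (r.tcp_to_tips is the distance from the TCP to the fingertips, in m); z points along the fingers, y is the line along which they close (so a half turn about z gives the same grasp; the last joint's range is limited). The gripper opens to 85 mm and grips with 20 to 120 N. Pads are 22 mm wide; open, the fingers measure 114 mm over their backs; the gripper's body (76 mm by 85 mm) begins 54 mm behind the grasp point. The pads swing forward as they close: fully open they stand 13 mm farther back than shut.
Start: joints at [1.073, 0.477, 0.022, 1.555, -0.011, 1.109, -0.083], TCP at [0.257, -0.624, 0.222] pointing down, gripper open.
Joint ranges: [-2.96, 2.96], [-0.34, 2.1], [-1.41, 1.46], [0.24, 2.44], [-1.37, 4.51], [0.17, 1.92], [-2.96, 2.96]. Speed limits (rad/s): [2.39, 2.39, 3.14, 3.14, 3.14, 3.14, 3.14].

### API

Orientations are given as a rotation vector (axis times angle).
In Python, from bench import r gives the robot as it stands. The module is installed in compiled form; this text tells all that it offers.
- The arm moves only by the tool step_arm, never from a script. Its argument "moves" is a list of rows, each an object of numbers: "rx", "ry", "rz": the turn, a rotation vector about the tool's x, y, z in degrees; "dx", "dy", "dz": the shift along the tool's x, y, z in mm; "gripper": the opening, from -1 (shut) to 1 (fully open). In form: [{"rx": .., "ry": .., "rz": .., "dx": .., "dy": .., "dz": .., "gripper": ..}, ...]. A call has 1 to 20 rows; each row shifts and turns the commanded pose from where the row before left it, along the tool's axes as they then stand; what a row does not reach is not made up. A row lasts 1/8 s, in which the tool goes at most 62.5 mm and 10.7 degrees, less where a joint would pass 70% of its speed; a pose out of reach is approached as far as the arm can. A call is refused whole if a number of a shift passes 62.5 or a number of a turn 10.7, either way. A call with a gripper value outside its range is refused whole. The fingers move at their own pace and stop on an object; "grip_force" is the grip in N (left out, the last holds). Time passes only in rows, so rows that do not move let the fingers close. It gives the time, the measured TCP pose, the force, the opening and the grip force at its end, in the units of the state.
- r.get_obs(): the state, without advancing time (a new reading comes with each control period).
- r.grab_frame(name): name is "side" or "top" or "wrist"; returns the picture (384x512x3 uint8, blue, green, red); there is no depth.
- r.camera_info(name): a dict with "mtx" (3x3 intrinsics, pixels), "rvec" (rotation vector, rad) and "tvec" (3), from world to camera coordinates, as OpenCV has them. Camera axes: x right, y down, z forward; pixel columns grow to the right and rows downward; lengths in m; the calibration is good to about 2 mm. A picture is of the moment at which its call begins: read the wrist's pose just before it. camera_info takes no time and is no camera call; for the wrist camera it gives the pose at the moment of the call.
- r.hand_in(): hands the job in; it is judged then, once.
The state is a dict: "clock": time; "joints": joint angles; "qvel": joint speeds; "tau": joint torques, N m; "tcp_pos": TCP position; "orientation": TCP orientation; "contact_force": force on the tool from outside, world axes, zero at the start; "moment": the same for the moment, N m; "grip_width": finger opening in m; "gripper_force": force on a finger pad.
Only numpy, scipy, OpenCV 4.12 (cv2) and the standard library are available. Lean on these libraries where they do the work, as an engineer would, in place of code of your own. Each camera call takes 0.05 s, during which the arm holds its last target. There are 200 camera calls.

## Working session

There is one attempt and no reset: what is moved stays moved. The work goes in short steps, Python scripts to look and compute and a tool call to move; the robot and the scene stay as the last step left them, time stands still between calls to the robot, and variables do not carry over. Pictures are saved under pics/ and viewed, at most 10 in all, crops included, and the job is handed in when it is done.

Besides the shell and the picture viewer there is one more tool, called after ">>>" by a JSON object that holds its "op" and its "data". step_arm: Moves the arm, as the interface text tells. Its arguments: {"type":"object","properties":{"moves":{"type":"array","items":{"type":"object","properties":{"rx":{"type":"number"},"ry":{"type":"number"},"rz":{"type":"number"},"dx":{"type":"number"},"dy":{"type":"number"},"dz":{"type":"number"},"gripper":{"type":"number"}}}},"grip_force":{"type":"number"}},"required":["moves"]}

```bash
ls; mkdir -p pics; cat > h.py <<'E'
import numpy as np, cv2
from scipy.spatial.transform import Rotation as R
from bench import r
def P(info):
    M=np.eye(4);M[:3,:3]=cv2.Rodrigues(np.array(info["rvec"],float))[0];M[:3,3]=np.ravel(info["tvec"]);return M
def proj(info,p):
    return cv2.projectPoints(np.array(p,float).reshape(-1,3),np.array(info["rvec"],float),np.array(info["tvec"],float),np.array(info["mtx"],float),None)[0].reshape(-1,2)
def ray(info,uv):
    M=P(info);d=M[:3,:3].T@np.linalg.inv(info["mtx"])@np.array([uv[0],uv[1],1.]);return -M[:3,:3].T@M[:3,3],d/np.linalg.norm(d)
def onz(info,uv,z):
    c,d=ray(info,uv);return c+d*(z-c[2])/d[2]
def tri(l):
    A=np.zeros((3,3));b=np.zeros(3)
    for i,uv in l:
        c,d=ray(i,uv);Q=np.eye(3)-np.outer(d,d);A+=Q;b+=Q@c
    return np.linalg.solve(A,b)
E
python3 - <<'E'
from h import *
o=r.get_obs();print(o,r.tcp_to_tips)
for n in("top","side"):
    i=r.camera_info(n);c,d=ray(i,(256,192));print(n,c.round(3),d.round(3),i["mtx"][0][0])
ims=[r.grab_frame(n) for n in("top","side")]
for n,m in zip(("top","side"),ims): cv2.imwrite(f"pics/{n}0.png",m)
cv2.imwrite("pics/a.png",cv2.resize(ims[0],(800,600),interpolation=cv2.INTER_CUBIC))
cv2.imwrite("pics/b.png",cv2.resize(ims[1],(800,600),interpolation=cv2.INTER_CUBIC))
E
```

```text
pics
{'clock': 0.0, 'joints': array([ 1.07292049,  0.47779852,  0.02231397,  1.55647092, -0.01148002,
        1.10926986, -0.0830963 ]), 'qvel': array([ 0.00102289,  0.00045323,  0.00046718,  0.00020404,  0.00086229,
        0.00226443, -0.00210335]), 'tau': array([ 4.43295639e-04, -5.96444499e+01,  1.60815451e+00, -2.81195086e+01,
        1.25013205e-02,  9.48813627e-03, -1.47122250e-05]), 'tcp_pos': array([ 0.25624928, -0.62380856,  0.22091807]), 'orientation': array([-3.08038461e+00, -6.08138507e-01,  7.68958824e-04]), 'contact_force': array([-0.39193515, -0.01591931,  0.15573347]), 'moment': array([0.02474461, 0.00157542, 0.0085944 ]), 'gripper_force': 0.0, 'grip_width': 0.08566625335521338} 0.022
top [ 0.513 -0.081  0.963] [ 0.082 -0.031 -0.996] 351.5971386743815
side [0.502 0.666 0.724] [ 0.074 -0.781 -0.62 ] 488.61003664474134
```

View pics/a.png

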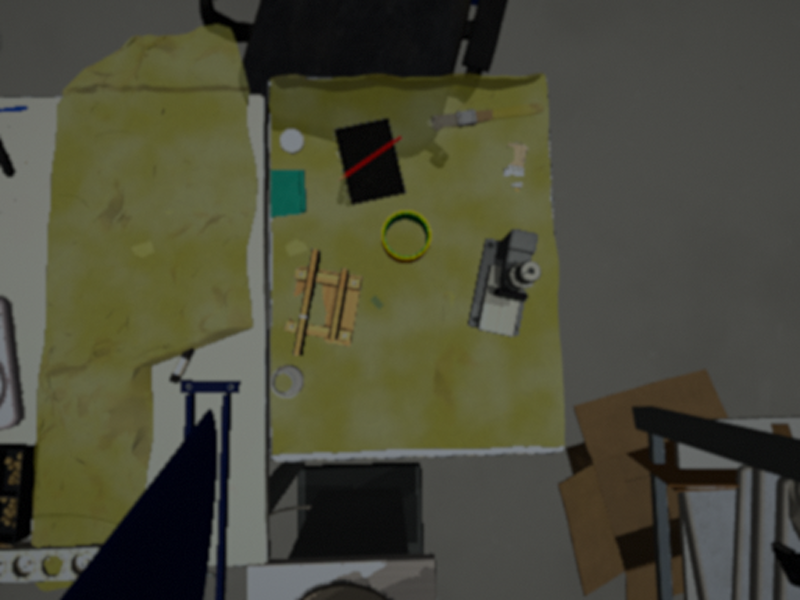

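View pics/b.png

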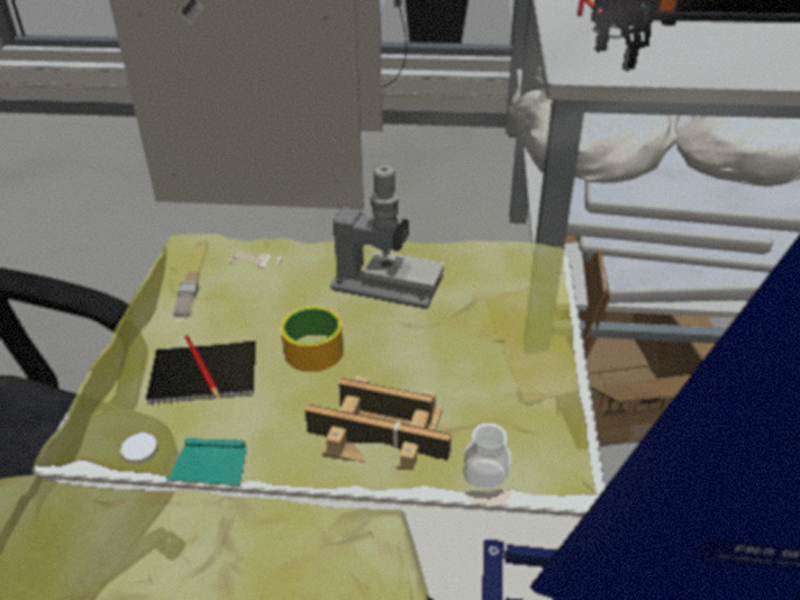

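```bash
python3 - <<'E'
from h import *
def crop(m,x0,y0,w,h,s): return cv2.convertScaleAbs(cv2.resize(m[y0:y0+h,x0:x0+w],None,fx=s,fy=s,interpolation=cv2.INTER_CUBIC),alpha=1.6)
t=cv2.imread("pics/top0.png");s=cv2.imread("pics/side0.png")
cv2.imwrite("pics/c.png",np.hstack([crop(t,175,150,66,100,6),crop(t,295,140,66,100,6)]))
a=crop(s,190,235,110,75,7)
cv2.imwrite("pics/d.png",np.hstack([crop(s,190,215,80,100,5),crop(s,210,100,80,100,5)]) if 0 else np.hstack([crop(s,190,215,110,110,4),crop(s,205,95,90,110,4)]))
E
```

```text
(no output)
```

View pics/c.png

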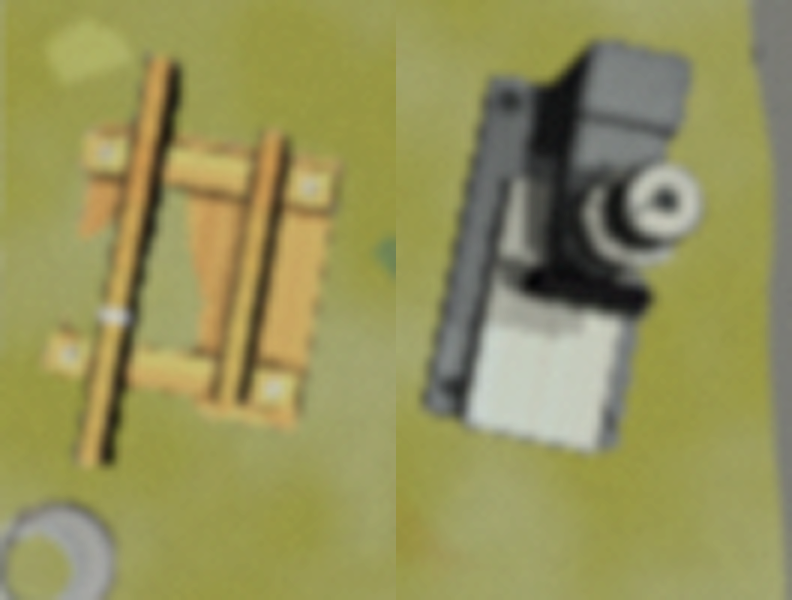

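View pics/d.png

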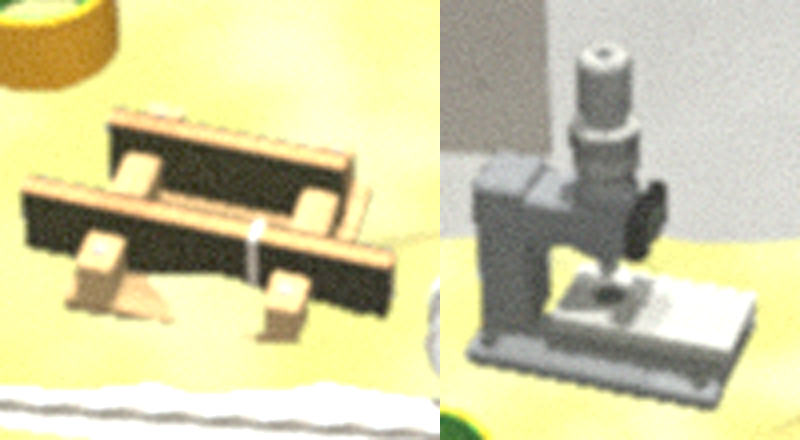

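```bash
python3 - <<'E'
from h import *
T=r.camera_info("top");S=r.camera_info("side")
t=lambda u,v,x0=175,y0=150:((u+.5)/6-.5+x0,(v+.5)/6-.5+y0)
m=lambda u,v:t(u-396,v,295,140)
s=lambda u,v,x0=190,y0=215:((u+.5)/4-.5+x0,(v+.5)/4-.5+y0)
n=lambda u,v:s(u-440,v,205,95)
pts=dict(far=(t(160,62),s(28,183),.05),near=(t(92,462),s(392,256),.05),line=(t(115,314),s(258,225),.05),
 edL=(m(468,430),n(735,348),.04),edR=(m(600,447),n(755,293),.04),knob=(m(664,203),n(604,52),.204))
res={}
for k,(a,b,z) in pts.items():
    p=tri([(T,a),(S,b)]);res[k]=onz(T,a,z);print(k,p.round(4),res[k].round(4),onz(S,b,z).round(4))
d=res["far"]-res["near"];print(np.linalg.norm(d),np.degrees(np.arctan2(d[1],d[0])))
e=res["edL"]-res["edR"];print(np.linalg.norm(e),np.degrees(np.arctan2(-e[0],e[1])))
g=res["knob"]-(res["edL"]+res["edR"])/2;print(g, np.degrees(np.arctan2(g[1],g[0])))
print(onz(T,t(60,563),.077))
o=r.get_obs();print(R.from_rotvec(o["orientation"]).as_matrix().round(3))
W=r.camera_info("wrist");c,dd=ray(W,(256,192));print(c-o["tcp_pos"],dd, W["mtx"][0][0])
E
```

```text
far [0.6762 0.0311 0.0484] [0.6756 0.0309 0.05  ] [0.676  0.0326 0.05  ]
near [0.503  0.0626 0.0487] [0.5029 0.0624 0.05  ] [0.5031 0.0637 0.05  ]
line [0.5656 0.0515 0.0516] [0.5662 0.0518 0.05  ] [0.5653 0.0501 0.05  ]
edL [ 0.5353 -0.2428  0.0373] [ 0.5352 -0.2423  0.04  ] [ 0.5352 -0.2392  0.04  ]
edR [ 0.5263 -0.3014  0.0355] [ 0.5263 -0.3003  0.04  ] [ 0.526 -0.295  0.04 ]
knob [ 0.6129 -0.2887  0.2033] [ 0.6123 -0.2885  0.204 ] [ 0.6133 -0.2874  0.204 ]
0.17553470206035254 -10.315369456207666
0.058687406555318664 -8.710280026811763
[ 0.08153004 -0.01720886  0.164     ] -11.918697481488776
[0.46182052 0.07177115 0.077     ]
[[ 0.925  0.38  -0.001]
 [ 0.38  -0.925  0.001]
 [-0.    -0.002 -1.   ]]
[0.06380401 0.02599663 0.15197901] [-0.25507662 -0.1018877  -0.96153774] 278.1105298270218
```

Top view: the long coupon is in the left (+y) slot with the white line nearer the robot. The triangulated heights, 48–52 mm for the upper edge and 203 mm for the knob, match the text. Its yaw is about -10°, roughly parallel to the micrometer. I'll turn the tool to yaw 170° first.

>>> {"op": "step_arm", "data": {"moves": [{"rz":-10.5,"dz":-3,"gripper":0.2},{"rz":-10.5,"dz":-3},{"rz":-10.5,"dz":-3},{"rz":-10.5,"dz":-3},{"rz":-10.5,"dz":-3},{"rz":-10.5,"dz":-3},{"rz":-10.5,"dz":-3},{"rz":-10.5,"dz":-3},{"rz":-10.5,"dz":-3},{"rz":-10.5,"dz":-3},{"rz":-10.5,"dz":-3},{"rz":-10.5,"dz":-3},{"rz":-10.5,"dz":-3},{"rz":-10.5,"dz":-3}], "grip_force": 30}}

```text
invalid input at $.moves[0]: expected keys rx, ry, rz, dx, dy, dz, gripper
```

```bash
cat >> h.py <<'E'
def togo(p,yaw=None,q=False):
    "shift in tool axes (mm) to TCP target p; turn (deg) to straight-down with tool-x yaw"
    o=r.get_obs();M=R.from_rotvec(o["orientation"]).as_matrix()
    print("t",round(o["clock"],2),"tcp",o["tcp_pos"].round(4),"w",round(o["grip_width"]*1000,1),"F",o["contact_force"].round(1),"yaw",round(np.degrees(np.arctan2(M[1,0],M[0,0])),1),"zax",M[:,2].round(3))
    print("shift",(M.T@(np.array(p)-o["tcp_pos"])*1000).round(1))
    if yaw is not None:
        c,s=np.cos(np.radians(yaw)),np.sin(np.radians(yaw));D=np.array([[c,s,0],[s,-c,0],[0,0,-1.]])
        print("turn",np.degrees(R.from_matrix(M.T@D).as_rotvec()).round(2))
    return M
E
python3 -c "
from h import *
togo([.589,.047,.15],169.7);print(r.get_obs()['joints'].round(2))"
```

```text
t 0.1 tcp [ 0.2563 -0.6239  0.221 ] w 85.4 F [-0.4 -0.2  0.1] yaw 22.3 zax [-0.001  0.001 -1.   ]
shift [ 562.7 -494.    71.8]
turn [-4.0000e-02 -1.2000e-01 -1.4736e+02]
[ 1.07  0.48  0.02  1.56 -0.01  1.11 -0.08]
```

>>> {"op": "step_arm", "data": {"moves": [{"rx":0,"ry":0,"rz":-10.5,"dx":0,"dy":0,"dz":-3,"gripper":0},{"rx":0,"ry":0,"rz":-10.5,"dx":0,"dy":0,"dz":-3,"gripper":0},{"rx":0,"ry":0,"rz":-10.5,"dx":0,"dy":0,"dz":-3,"gripper":0},{"rx":0,"ry":0,"rz":-10.5,"dx":0,"dy":0,"dz":-3,"gripper":0},{"rx":0,"ry":0,"rz":-10.5,"dx":0,"dy":0,"dz":-3,"gripper":0},{"rx":0,"ry":0,"rz":-10.5,"dx":0,"dy":0,"dz":-3,"gripper":0},{"rx":0,"ry":0,"rz":-10.5,"dx":0,"dy":0,"dz":-3,"gripper":0},{"rx":0,"ry":0,"rz":-10.5,"dx":0,"dy":0,"dz":-3,"gripper":0},{"rx":0,"ry":0,"rz":-10.5,"dx":0,"dy":0,"dz":-3,"gripper":0},{"rx":0,"ry":0,"rz":-10.5,"dx":0,"dy":0,"dz":-3,"gripper":0},{"rx":0,"ry":0,"rz":-10.5,"dx":0,"dy":0,"dz":-3,"gripper":0},{"rx":0,"ry":0,"rz":-10.5,"dx":0,"dy":0,"dz":-3,"gripper":0},{"rx":0,"ry":0,"rz":-10.5,"dx":0,"dy":0,"dz":-3,"gripper":0},{"rx":0,"ry":0,"rz":-10.5,"dx":0,"dy":0,"dz":-3,"gripper":0}], "grip_force": 30}}

```text
clock: 1.85
tcp_pos: [0.2562, -0.6241, 0.2634]
orientation: [-0.283, -3.128, -0.001]
contact_force: [0.3, 0.2, 0.5]
grip_width: 0.0427
gripper_force: 0.0
```

```bash
python3 -c "
from h import *
togo([.589,.047,.15],169.7);print(r.get_obs()['joints'].round(2))"
```

```text
t 1.85 tcp [ 0.2562 -0.6241  0.2634] w 42.7 F [0.3 0.2 0.5] yaw 169.7 zax [-0.001  0.001 -1.   ]
shift [-207.2  719.8  113.9]
turn [ 0.05 -0.04 -0.03]
[ 1.44  0.5  -0.51  1.48  0.25  1.23  2.29]
```

>>> {"op": "step_arm", "data": {"moves": [{"rx":0,"ry":0,"rz":0,"dx":-14.8,"dy":51.4,"dz":0,"gripper":0},{"rx":0,"ry":0,"rz":0,"dx":-14.8,"dy":51.4,"dz":0,"gripper":0},{"rx":0,"ry":0,"rz":0,"dx":-14.8,"dy":51.4,"dz":0,"gripper":0},{"rx":0,"ry":0,"rz":0,"dx":-14.8,"dy":51.4,"dz":0,"gripper":0},{"rx":0,"ry":0,"rz":0,"dx":-14.8,"dy":51.4,"dz":0,"gripper":0},{"rx":0,"ry":0,"rz":0,"dx":-14.8,"dy":51.4,"dz":0,"gripper":0},{"rx":0,"ry":0,"rz":0,"dx":-14.8,"dy":51.4,"dz":0,"gripper":0},{"rx":0,"ry":0,"rz":0,"dx":-14.8,"dy":51.4,"dz":16,"gripper":0},{"rx":0,"ry":0,"rz":0,"dx":-14.8,"dy":51.4,"dz":16,"gripper":0},{"rx":0,"ry":0,"rz":0,"dx":-14.8,"dy":51.4,"dz":16,"gripper":0},{"rx":0,"ry":0,"rz":0,"dx":-14.8,"dy":51.4,"dz":16,"gripper":0},{"rx":0,"ry":0,"rz":0,"dx":-14.8,"dy":51.4,"dz":16,"gripper":0},{"rx":0,"ry":0,"rz":0,"dx":-14.8,"dy":51.4,"dz":16,"gripper":0},{"rx":0,"ry":0,"rz":0,"dx":-14.8,"dy":51.4,"dz":16,"gripper":0},{"rx":0,"ry":0,"rz":0,"dx":0,"dy":0,"dz":0,"gripper":0}]}}

```text
clock: 3.72
tcp_pos: [0.593, 0.0502, 0.1506]
orientation: [-0.28, -3.127, -0.005]
contact_force: [0.4, -1.1, -0.4]
grip_width: 0.0425
gripper_force: 0.0
```

```bash
python3 -c "
from h import *
togo([.589,.047,.043],169.7);print(r.get_obs()['joints'].round(2))
W=r.camera_info('wrist');im=r.grab_frame('wrist')
print(proj(W,[[.5662,.0518,.05],[.6756,.0309,.05],[.5029,.0624,.05],[.589,.047,.05]]).round(0))
cv2.imwrite('pics/w1.png',im);cv2.imwrite('pics/w1v.png',cv2.resize(im,(800,600)))"
```

```text
t 3.73 tcp [0.593  0.0502 0.1506] w 42.5 F [ 0.4 -1.1 -0.4] yaw 169.8 zax [-0.002  0.003 -1.   ]
shift [  3.2  -4.1 107.6]
turn [ 0.17 -0.14  0.06]
[ 0.37  0.53 -0.74  1.78  0.41  1.    0.85]
[[252. 160.]
 [251. 269.]
 [251.  86.]
 [251. 185.]]
```

View pics/w1v.png

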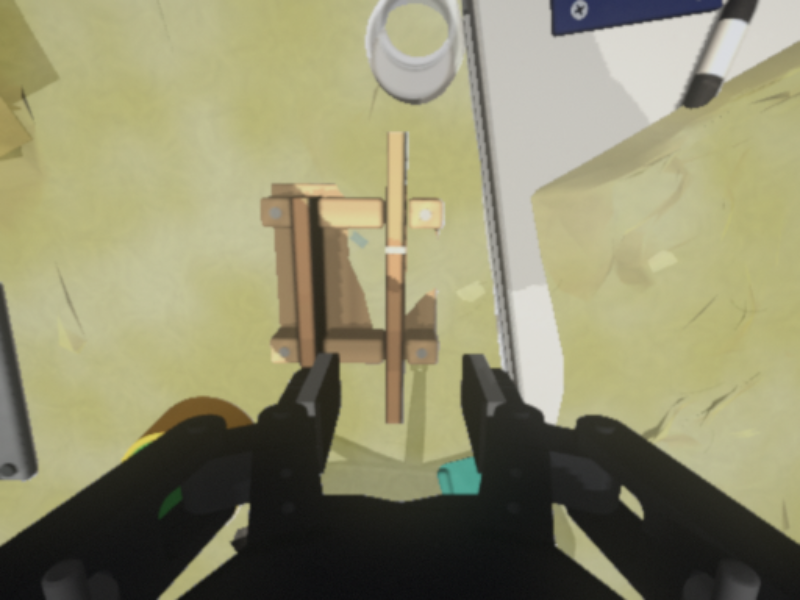

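>>> {"op": "step_arm", "data": {"moves": [{"rx":0,"ry":0,"rz":0,"dx":3,"dy":-3,"dz":18,"gripper":0},{"rx":0,"ry":0,"rz":0,"dx":0,"dy":0,"dz":20,"gripper":0},{"rx":0,"ry":0,"rz":0,"dx":0,"dy":0,"dz":20,"gripper":0},{"rx":0,"ry":0,"rz":0,"dx":0,"dy":0,"dz":20,"gripper":0},{"rx":0,"ry":0,"rz":0,"dx":0,"dy":0,"dz":18,"gripper":0},{"rx":0,"ry":0,"rz":0,"dx":0,"dy":0,"dz":11,"gripper":0},{"rx":0,"ry":0,"rz":0,"dx":0,"dy":0,"dz":0,"gripper":-1},{"rx":0,"ry":0,"rz":0,"dx":0,"dy":0,"dz":0,"gripper":-1},{"rx":0,"ry":0,"rz":0,"dx":0,"dy":0,"dz":0,"gripper":-1},{"rx":0,"ry":0,"rz":0,"dx":0,"dy":0,"dz":0,"gripper":-1},{"rx":0,"ry":0,"rz":0,"dx":0,"dy":0,"dz":0,"gripper":-1},{"rx":0,"ry":0,"rz":0,"dx":0,"dy":0,"dz":0,"gripper":-1}]}}

```text
clock: 5.28
tcp_pos: [0.5899, 0.042, 0.045]
orientation: [0.292, 3.128, -0.0]
contact_force: [-0.2, -0.9, 1.0]
grip_width: -0.0002
gripper_force: 0.0
```

```bash
python3 -c "
from h import *
togo([.555,-.12,.033],169.7);print(r.get_obs()['joints'].round(2))"
```

```text
t 5.28 tcp [0.5899 0.042  0.045 ] w -0.2 F [-0.2 -0.9  1. ] yaw 169.3 zax [ 0. -0. -1.]
shift [   4.3 -165.6   12. ]
turn [-0.    0.01 -0.37]
[ 0.31  0.65 -0.66  1.86  0.54  0.81  0.76]
```

```bash
python3 -c "
from h import *
W=r.camera_info('wrist');a=r.grab_frame('wrist');b=r.grab_frame('side')
cv2.imwrite('pics/w2.png',a);cv2.imwrite('pics/s2.png',b)
print(proj(W,[[.5662,.0518,.05],[.589,.047,.05]]).round(0))
c=cv2.resize(b[200:330,150:330],None,fx=2.2,fy=2.2,interpolation=cv2.INTER_CUBIC)
a=cv2.resize(a,(400,300));h=np.zeros((300,800,3),np.uint8);h[:,:400]=a;h[:286,400:796]=c;cv2.imwrite('pics/v2.png',h)"
```

```text
[[265. 194.]
 [264. 233.]]
```

View pics/v2.png

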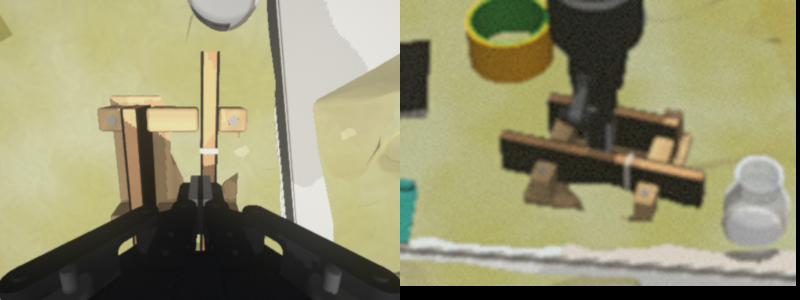

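```bash
python3 -c "
from h import *
W=r.camera_info('wrist');o=r.get_obs();M=R.from_rotvec(o['orientation']).as_matrix()
print(proj(W,[o['tcp_pos']+M[:,2]*d for d in(0,.003,.022)]).round(0))
a=cv2.imread('pics/w2.png')[170:330,190:330];b=cv2.imread('pics/s2.png')[215:300,185:285]
f=lambda m,s:cv2.convertScaleAbs(cv2.resize(m,s,interpolation=cv2.INTER_CUBIC),alpha=2.2)
cv2.imwrite('pics/v3.png',np.hstack([f(a,(400,457)),f(b,(400,457))]))"
```

```text
[[256. 232.]
 [256. 230.]
 [256. 219.]]
```

View pics/v3.png

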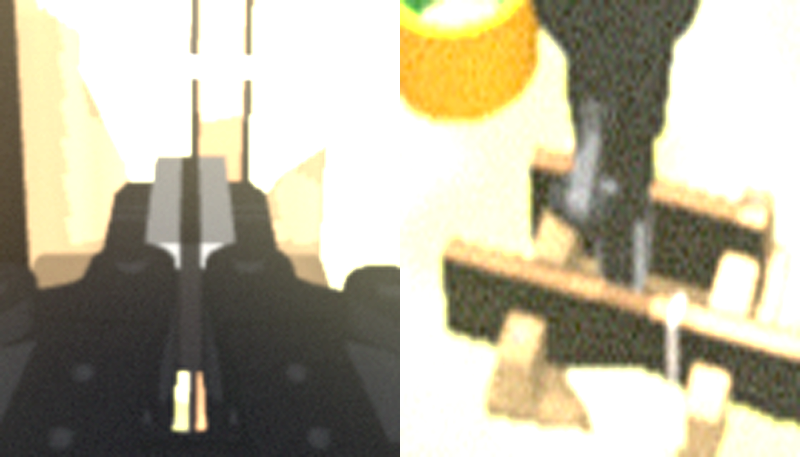

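```bash
python3 -c "
from h import *
W=r.camera_info('wrist');S=r.camera_info('side');o=r.get_obs();M=R.from_rotvec(o['orientation']).as_matrix();p=o['tcp_pos']
for d in(-.02,-.01,0,.01,.022):
  for x in(-.011,.011): print(d,x,proj(W,p+M[:,2]*d+M[:,0]*x).round(0),proj(S,p+M[:,2]*d+M[:,0]*x).round(0))
print(p, o['grip_width'],o['gripper_force'])
print(proj(S,[[.589,.047,.05],[.5662,.0518,.05]]))
"
```

```text
-0.02 -0.011 [[256. 267.]] [[235. 260.]]
-0.02 0.011 [[256. 229.]] [[247. 262.]]
-0.01 -0.011 [[256. 257.]] [[236. 264.]]
-0.01 0.011 [[256. 221.]] [[247. 266.]]
0 -0.011 [[256. 249.]] [[236. 268.]]
0 0.011 [[256. 215.]] [[247. 270.]]
0.01 -0.011 [[256. 242.]] [[236. 271.]]
0.01 0.011 [[256. 209.]] [[247. 274.]]
0.022 -0.011 [[256. 234.]] [[236. 276.]]
0.022 0.011 [[256. 203.]] [[247. 278.]]
[0.58984103 0.04202274 0.04494166] 0.0002392253211738317 0.0
[[241.52782919 268.8555739 ]
 [253.54604576 271.5523277 ]]
```

The closed fingers are resting above the coupon's top edge, so the tips sit higher than TCP−22 mm. I'll open, recentre by +5 mm and go deeper while watching the force.

>>> {"op": "step_arm", "data": {"moves": [{"rx":0,"ry":0,"rz":0,"dx":0,"dy":0,"dz":-10,"gripper":0},{"rx":0,"ry":0,"rz":0,"dx":0,"dy":3,"dz":0,"gripper":0},{"rx":0,"ry":0,"rz":0,"dx":0,"dy":2.5,"dz":0,"gripper":0},{"rx":0,"ry":0,"rz":0,"dx":0,"dy":0,"dz":10,"gripper":0},{"rx":0,"ry":0,"rz":0,"dx":0,"dy":0,"dz":6,"gripper":0},{"rx":0,"ry":0,"rz":0,"dx":0,"dy":0,"dz":6,"gripper":0},{"rx":0,"ry":0,"rz":0,"dx":0,"dy":0,"dz":0,"gripper":0}]}}

```text
clock: 6.25
tcp_pos: [0.5903, 0.0473, 0.0321]
orientation: [-0.292, -3.127, 0.0]
contact_force: [0.1, -0.6, 0.2]
grip_width: 0.0427
gripper_force: 0.0
```

```bash
python3 -c "
from h import *
togo([.589,.0475,.02],169.7)
b=r.grab_frame('side');a=r.grab_frame('wrist');cv2.imwrite('pics/s4.png',b);cv2.imwrite('pics/w4.png',a)
f=lambda m,s:cv2.convertScaleAbs(cv2.resize(m,s,interpolation=cv2.INTER_CUBIC),alpha=1.6)
cv2.imwrite('pics/v4.png',np.hstack([f(a[150:342,150:360],(400,366)),f(b[205:305,185:285],(400,366))]))"
```

```text
t 6.25 tcp [0.5903 0.0473 0.0321] w 42.7 F [ 0.1 -0.6  0.2] yaw 169.3 zax [-0.001 -0.    -1.   ]
shift [ 1.3 -0.  12.1]
turn [-0.02 -0.07 -0.37]
```

View pics/v4.png

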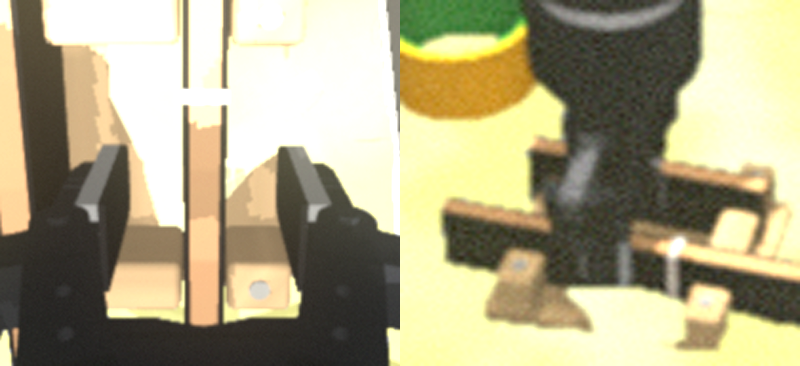

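Fingers now straddle the coupon symmetrically (coupon at u≈205, pads at 127 and 280 in the crop). Closing.

>>> {"op": "step_arm", "data": {"moves": [{"rx":0,"ry":0,"rz":0,"dx":0,"dy":0,"dz":0,"gripper":-1},{"rx":0,"ry":0,"rz":0,"dx":0,"dy":0,"dz":0,"gripper":-1},{"rx":0,"ry":0,"rz":0,"dx":0,"dy":0,"dz":0,"gripper":-1},{"rx":0,"ry":0,"rz":0,"dx":0,"dy":0,"dz":0,"gripper":-1}]}}

```text
clock: 6.85
tcp_pos: [0.5911, 0.0475, 0.0333]
orientation: [0.292, 3.127, 0.0]
contact_force: [-1.0, -0.4, 3.1]
grip_width: 0.0108
gripper_force: 31.8
```

```bash
python3 -c "
from h import *
togo([.55,-.12,.13],169.7)
S=r.camera_info('side');print([(z,proj(S,[.586,.07,z]).round(0)) for z in(.01,.02,.03,.04)],r.get_obs()['gripper_force'])"
```

```text
t 6.85 tcp [0.5911 0.0475 0.0333] w 10.8 F [-1.  -0.4  3.1] yaw 169.3 zax [ 0.001 -0.    -1.   ]
shift [   9.3 -172.2  -96.8]
turn [ 0.    0.03 -0.37]
[(0.01, array([[242., 293.]])), (0.02, array([[242., 289.]])), (0.03, array([[242., 286.]])), (0.04, array([[242., 282.]]))] 31.768653988838196
```

>>> {"op": "step_arm", "data": {"moves": [{"rx":0,"ry":0,"rz":0,"dx":0,"dy":0,"dz":-20,"gripper":-1},{"rx":0,"ry":0,"rz":0,"dx":0,"dy":0,"dz":-40,"gripper":-1},{"rx":0,"ry":0,"rz":0,"dx":0,"dy":0,"dz":-40,"gripper":-1},{"rx":0,"ry":0,"rz":0,"dx":0,"dy":0,"dz":0,"gripper":-1},{"rx":0,"ry":0,"rz":0,"dx":4,"dy":-25,"dz":0,"gripper":-1},{"rx":0,"ry":0,"rz":0,"dx":5,"dy":-40,"dz":0,"gripper":-1},{"rx":0,"ry":0,"rz":0,"dx":5,"dy":-40,"dz":0,"gripper":-1},{"rx":0,"ry":0,"rz":0,"dx":5,"dy":-40,"dz":0,"gripper":-1},{"rx":0,"ry":0,"rz":0,"dx":5,"dy":-30,"dz":0,"gripper":-1},{"rx":0,"ry":0,"rz":0,"dx":0,"dy":0,"dz":0,"gripper":-1},{"rx":0,"ry":0,"rz":0,"dx":0,"dy":0,"dz":25,"gripper":-1},{"rx":0,"ry":0,"rz":0,"dx":0,"dy":0,"dz":25,"gripper":-1},{"rx":0,"ry":0,"rz":0,"dx":0,"dy":0,"dz":25,"gripper":-1},{"rx":0,"ry":0,"rz":0,"dx":0,"dy":0,"dz":15,"gripper":-1},{"rx":0,"ry":0,"rz":0,"dx":0,"dy":0,"dz":8,"gripper":-1},{"rx":0,"ry":0,"rz":0,"dx":0,"dy":0,"dz":0,"gripper":-1}]}}

```text
clock: 8.85
tcp_pos: [0.5349, -0.1197, 0.0348]
orientation: [-0.291, -3.128, -0.0]
contact_force: [1.1, -0.4, -0.2]
grip_width: 0.0114
gripper_force: 31.3
```

```bash
python3 -c "
from h import *
togo([.535,-.12,.024],169.5);print(r.get_obs()['joints'].round(2))
a=r.grab_frame('wrist');b=r.grab_frame('side');cv2.imwrite('pics/w5.png',a);cv2.imwrite('pics/s5.png',b)
cv2.imwrite('pics/v5.png',np.hstack([cv2.resize(a,(400,300)),cv2.resize(b[80:330,130:463],(400,300))]))"
```

```text
t 8.85 tcp [ 0.5349 -0.1197  0.0348] w 11.4 F [ 1.1 -0.4 -0.2] yaw 169.4 zax [-0.  0. -1.]
shift [-0.2 -0.2 10.8]
turn [ 0.01 -0.02 -0.14]
[ 0.6   0.61 -0.64  1.97  0.53  0.74  1.03]
```

View pics/v5.png

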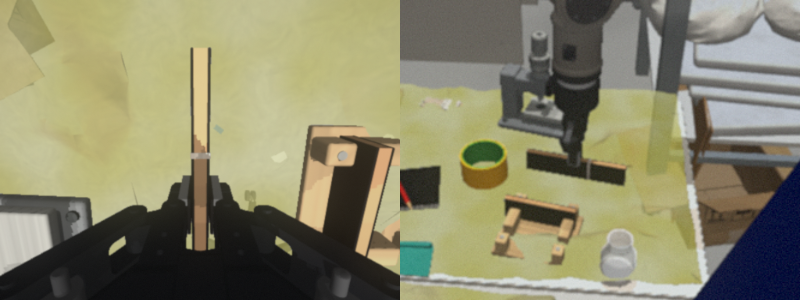

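Coupon is held square and upright between the rack and the micrometer (side crop: line at 590,170; tape to its left, clear). I'll tilt it past its balance point, set it down on its edge, release, and draw back so it falls flat.

>>> {"op": "step_arm", "data": {"moves": [{"rx":6,"ry":0,"rz":0,"dx":0,"dy":0,"dz":0,"gripper":-1},{"rx":6,"ry":0,"rz":0,"dx":0,"dy":0,"dz":0,"gripper":-1},{"rx":6,"ry":0,"rz":0,"dx":0,"dy":0,"dz":0,"gripper":-1},{"rx":5,"ry":0,"rz":0,"dx":0,"dy":0,"dz":0,"gripper":-1},{"rx":0,"ry":0,"rz":0,"dx":0,"dy":2,"dz":5,"gripper":-1},{"rx":0,"ry":0,"rz":0,"dx":0,"dy":2,"dz":4.5,"gripper":-1},{"rx":0,"ry":0,"rz":0,"dx":0,"dy":0,"dz":0,"gripper":-1}]}}

```text
clock: 9.82
tcp_pos: [0.5343, -0.1216, 0.0243]
orientation: [-0.286, -3.028, 0.616]
contact_force: [-0.4, -0.3, -0.2]
grip_width: 0.011
gripper_force: 31.3
```

>>> {"op": "step_arm", "data": {"moves": [{"rx":0,"ry":0,"rz":0,"dx":0,"dy":0,"dz":0,"gripper":-0.3},{"rx":0,"ry":0,"rz":0,"dx":0,"dy":0,"dz":0,"gripper":-0.1},{"rx":0,"ry":0,"rz":0,"dx":0,"dy":0,"dz":0,"gripper":-0.1},{"rx":0,"ry":0,"rz":0,"dx":0,"dy":0,"dz":-8,"gripper":0},{"rx":0,"ry":0,"rz":0,"dx":0,"dy":0,"dz":-10,"gripper":0},{"rx":0,"ry":0,"rz":0,"dx":0,"dy":0,"dz":-12,"gripper":0},{"rx":0,"ry":0,"rz":0,"dx":0,"dy":0,"dz":-20,"gripper":0},{"rx":0,"ry":0,"rz":0,"dx":0,"dy":0,"dz":-30,"gripper":0.4},{"rx":-6,"ry":0,"rz":0,"dx":0,"dy":0,"dz":-20,"gripper":0.4},{"rx":-6,"ry":0,"rz":0,"dx":0,"dy":0,"dz":0,"gripper":0.4},{"rx":-6,"ry":0,"rz":0,"dx":0,"dy":0,"dz":0,"gripper":0.4},{"rx":-5,"ry":0,"rz":0,"dx":0,"dy":0,"dz":0,"gripper":0.4},{"rx":0,"ry":0,"rz":0,"dx":0,"dy":0,"dz":0,"gripper":0.4}]}}

```text
clock: 11.45
tcp_pos: [0.542, -0.0838, 0.1175]
orientation: [0.298, 3.127, -0.002]
contact_force: [-0.7, 0.0, -0.1]
grip_width: 0.0596
gripper_force: 0.0
```

```bash
cat >> h.py <<'E'
def black(im,info,z,lo,hi,thr=60):
    "min-area rect of the largest black-skin blob seen inside world box, on plane z"
    g=im.max(2);m=(g<thr).astype(np.uint8)
    poly=proj(info,[[lo[0],lo[1],z],[hi[0],lo[1],z],[hi[0],hi[1],z],[lo[0],hi[1],z]])
    k=np.zeros_like(m);cv2.fillConvexPoly(k,np.int32(poly),1);m=cv2.morphologyEx(m&k,cv2.MORPH_CLOSE,np.ones((7,7)))
    cs=cv2.findContours(m,0,cv2.CHAIN_APPROX_NONE)[0];c=max(cs,key=cv2.contourArea)[:,0].astype(float)
    w=np.array([onz(info,q,z)[:2] for q in c]);
    rc=cv2.minAreaRect((w*1000).astype(np.float32));return rc,cv2.boxPoints(rc).round(1),c
E
python3 -c "
from h import *
togo([.535,-.12,.11],169.5)
for n in('wrist','top','side'):
  i=r.camera_info(n);im=r.grab_frame(n);cv2.imwrite(f'pics/{n}6.png',im)
  try: rc,bx,c=black(im,i,.012,(.40,-.19),(.66,-.045),60); print(n,rc,bx.tolist())
  except Exception as e: print(n,e)
"
```

```text
t 11.45 tcp [ 0.542  -0.0838  0.1175] w 59.6 F [-0.7  0.  -0.1] yaw 169.1 zax [ 0.    -0.001 -1.   ]
shift [  0.  -36.8   7.6]
turn [-0.06  0.04 -0.39]
wrist ((569.5499877929688, -110.39556884765625), (35.953346252441406, 108.52582550048828), 78.90674591064453) [[512.7999877929688, -117.5999984741211], [619.2999877929688, -138.5], [626.2999877929688, -103.19999694824219], [519.7999877929688, -82.30000305175781]]
top ((458.15576171875, -59.8487434387207), (118.71905517578125, 32.200321197509766), 1.1423639059066772) [[398.5, -44.900001525878906], [399.1000061035156, -77.0999984741211], [517.7999877929688, -74.80000305175781], [517.2000122070312, -42.599998474121094]]
side ((537.1104736328125, -100.80433654785156), (35.552860260009766, 174.16990661621094), 79.06268310546875) [[448.20001220703125, -101.69999694824219], [619.2000122070312, -134.8000030517578], [626.0, -99.9000015258789], [455.0, -66.80000305175781]]
```

>>> {"op": "step_arm", "data": {"moves": [{"rx":0,"ry":0,"rz":0,"dx":23,"dy":-7,"dz":0,"gripper":0.4},{"rx":0,"ry":0,"rz":0,"dx":24,"dy":-7,"dz":0,"gripper":0.4},{"rx":0,"ry":0,"rz":0,"dx":23.5,"dy":-6,"dz":0,"gripper":0.4},{"rx":0,"ry":0,"rz":0,"dx":0,"dy":0,"dz":0,"gripper":0.4},{"rx":0,"ry":0,"rz":0,"dx":0,"dy":0,"dz":0,"gripper":0.4}]}}

```text
clock: 12.22
tcp_pos: [0.4704, -0.0874, 0.1171]
orientation: [0.289, 3.127, -0.0]
contact_force: [0.2, -0.3, -0.0]
grip_width: 0.0599
gripper_force: 0.0
```

```bash
python3 -c "
from h import *
togo([.469,-.09,.03],169)
n='wrist';i=r.camera_info(n);im=r.grab_frame(n);cv2.imwrite('pics/w7.png',im)
print(proj(i,[[.515,-.099,.012],[.449,-.086,.012]]))
try:
  rc,bx,c=black(im,i,.012,(.40,-.19),(.66,-.04),60); print(rc,bx.tolist())
except Exception as e: print(e)
print(r.get_obs()['joints'].round(2))
S=r.camera_info('side');T=r.camera_info('top');b=r.grab_frame('side');t=r.grab_frame('top');cv2.imwrite('pics/s7.png',b)
c=lambda m,s,k:cv2.convertScaleAbs(cv2.resize(m,s,interpolation=cv2.INTER_CUBIC),alpha=k)
cv2.imwrite('pics/v7.png',np.hstack([cv2.resize(im,(400,300)),c(b[140:290,230:430],(400,300),1.3)]))
"
```

```text
t 12.22 tcp [ 0.4704 -0.0874  0.1171] w 59.9 F [ 0.2 -0.3 -0. ] yaw 169.4 zax [ 0.001 -0.    -1.   ]
shift [ 1.  -2.8 87.1]
turn [0.   0.08 0.43]
[[252.64707784 231.26246943]
 [253.08464002 164.82913048]]
((553.6099853515625, -115.2057113647461), (151.61500549316406, 213.473876953125), 89.88479614257812) [[446.70001220703125, -190.8000030517578], [660.2000122070312, -191.1999969482422], [660.5, -39.599998474121094], [447.0, -39.20000076293945]]
[ 0.62  0.37 -0.68  2.08  0.33  0.79  1.14]
```

View pics/v7.png

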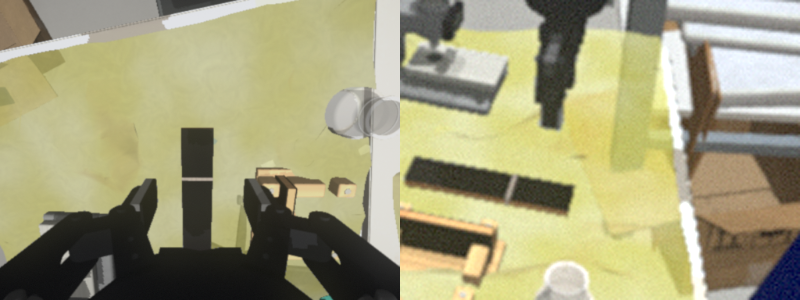

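Flat coupon seen: wrist near end (252,164), line (252,229), agreeing with prediction. Side crop: fingertip at about (305,203). I'll check the tip height from that.

```bash
python3 -c "
from h import *
o=r.get_obs();M=R.from_rotvec(o['orientation']).as_matrix();S=r.camera_info('side')
for d in(-.02,-.01,0,.01,.02): print(d,proj(S,[o['tcp_pos']+M@np.array([0,y,d]) for y in(.03,.038)]).round(0).tolist())
b=r.grab_frame('side').max(2).astype(int)
print(b[190:215,300:311:2].T)"
```

```text
-0.02 [[306.0, 200.0], [305.0, 202.0]]
-0.01 [[306.0, 204.0], [305.0, 206.0]]
0 [[305.0, 208.0], [304.0, 210.0]]
0.01 [[305.0, 212.0], [304.0, 214.0]]
0.02 [[305.0, 216.0], [304.0, 218.0]]
[[ 45  79 109 121 118 109 110 104 115 114 116 117 119 136 162 173 175 172
  174 169 173 172 171 169 168]
 [ 48  44  47  48  56  52  49  48  43  51  46  50  50  88 138 166 174 172
  172 166 170 172 170 168 170]
 [ 52  46  47  47  47  43  48  46  48  48  47  40  50  66 121 162 175 175
  173 174 168 171 168 176 169]
 [ 48  45  49  46  44  49  48  49  41  51  50  48  44  61 108 158 177 175
  173 172 170 170 170 168 171]
 [ 52  50  42  47  48  48  54  53  57  48  59  59  60  60 100 139 164 171
  170 172 167 166 170 167 168]
 [ 49  55  53  65  83  79  88  85  87  90  93 103 113 118 141 154 173 170
  173 171 164 168 164 165 168]]
```

>>> {"op": "step_arm", "data": {"moves": [{"rx":0,"ry":0,"rz":0.4,"dx":1,"dy":-2.8,"dz":20,"gripper":0.2},{"rx":0,"ry":0,"rz":0,"dx":0,"dy":0,"dz":30,"gripper":0.2},{"rx":0,"ry":0,"rz":0,"dx":0,"dy":0,"dz":25,"gripper":0.2},{"rx":0,"ry":0,"rz":0,"dx":0,"dy":0,"dz":17,"gripper":0.2},{"rx":0,"ry":0,"rz":0,"dx":0,"dy":0,"dz":4,"gripper":0.2},{"rx":0,"ry":0,"rz":0,"dx":0,"dy":0,"dz":4,"gripper":0.2},{"rx":0,"ry":0,"rz":0,"dx":0,"dy":0,"dz":0,"gripper":0.2}]}}

```text
clock: 13.3
tcp_pos: [0.468, -0.091, 0.017]
orientation: [0.303, 3.126, -0.0]
contact_force: [-0.2, -0.3, 0.0]
grip_width: 0.0508
gripper_force: 0.0
```

```bash
cat >> h.py <<'E'
def tipside(rng=25):
    o=r.get_obs();M=R.from_rotvec(o['orientation']).as_matrix();S=r.camera_info('side')
    b=r.grab_frame('side').max(2).astype(int);h=o['grip_width']/2+.005
    for d in(-.02,-.01,0,.01,.02):
        q=proj(S,o['tcp_pos']+M@np.array([0,h,d]))[0];print(d,q.round(0),end=' ')
    q=proj(S,o['tcp_pos']+M@np.array([0,h,0]))[0].astype(int);print();print(q[1]-16,b[q[1]-16:q[1]+16,q[0]-2:q[0]+3].mean(1).round(0).tolist())
E
python3 -c "
from h import *
togo([.469,-.09,.0],169);tipside()"
```

```text
t 13.3 tcp [ 0.468 -0.091  0.017] w 50.8 F [-0.2 -0.3  0. ] yaw 168.9 zax [ 0.001 -0.    -1.   ]
shift [-0.8  1.1 17. ]
turn [-0.01  0.05 -0.07]
-0.02 [304. 237.] -0.01 [304. 241.] 0 [304. 244.] 0.01 [303. 248.] 0.02 [303. 251.] 
228 [49.0, 46.0, 45.0, 46.0, 48.0, 45.0, 46.0, 46.0, 44.0, 47.0, 45.0, 49.0, 54.0, 53.0, 51.0, 71.0, 98.0, 116.0, 146.0, 174.0, 181.0, 182.0, 183.0, 185.0, 183.0, 183.0, 180.0, 182.0, 181.0, 180.0, 180.0, 179.0]
```

>>> {"op": "step_arm", "data": {"moves": [{"rx":0,"ry":0,"rz":0,"dx":0,"dy":0,"dz":5,"gripper":0.2},{"rx":0,"ry":0,"rz":0,"dx":0,"dy":0,"dz":4,"gripper":0.2},{"rx":0,"ry":0,"rz":0,"dx":0,"dy":0,"dz":2,"gripper":0.2},{"rx":0,"ry":0,"rz":0,"dx":0,"dy":0,"dz":0,"gripper":0.2}]}}

```text
clock: 13.85
tcp_pos: [0.4675, -0.0908, 0.0055]
orientation: [-0.303, -3.127, -0.0]
contact_force: [0.7, 0.1, -0.3]
grip_width: 0.0515
gripper_force: 0.0
```

```bash
python3 -c "
from h import *
togo([.469,-.09,.0],169);tipside()"
```

```text
t 13.85 tcp [ 0.4675 -0.0908  0.0055] w 51.5 F [ 0.7  0.1 -0.3] yaw 168.9 zax [-0.  0. -1.]
shift [-1.3  1.1  5.5]
turn [-0.   -0.02 -0.07]
-0.02 [304. 241.] -0.01 [304. 245.] 0 [304. 248.] 0.01 [303. 252.] 0.02 [303. 255.] 
232 [47.0, 47.0, 48.0, 49.0, 45.0, 45.0, 48.0, 46.0, 47.0, 45.0, 45.0, 48.0, 68.0, 105.0, 143.0, 173.0, 181.0, 183.0, 184.0, 183.0, 185.0, 182.0, 181.0, 181.0, 182.0, 180.0, 180.0, 178.0, 178.0, 174.0, 174.0, 177.0]
```

>>> {"op": "step_arm", "data": {"moves": [{"rx":0,"ry":0,"rz":0,"dx":0,"dy":0,"dz":4,"gripper":0.2},{"rx":0,"ry":0,"rz":0,"dx":0,"dy":0,"dz":3,"gripper":0.2},{"rx":0,"ry":0,"rz":0,"dx":0,"dy":0,"dz":3,"gripper":0.2},{"rx":0,"ry":0,"rz":0,"dx":0,"dy":0,"dz":0,"gripper":0.2}]}}

```text
clock: 14.4
tcp_pos: [0.4674, -0.0908, -0.0046]
orientation: [-0.303, -3.126, -0.0]
contact_force: [0.3, 0.0, 0.1]
grip_width: 0.0513
gripper_force: 0.0
```

```bash
python3 -c "
from h import *
togo([.469,-.09,.0],169);tipside()"
```

```text
t 14.4 tcp [ 0.4674 -0.0908 -0.0046] w 51.3 F [0.3 0.  0.1] yaw 168.9 zax [-0.001  0.    -1.   ]
shift [-1.4  1.1 -4.6]
turn [-0.   -0.03 -0.06]
-0.02 [304. 245.] -0.01 [304. 248.] 0 [303. 252.] 0.01 [303. 255.] 0.02 [303. 259.] 
235 [47.0, 46.0, 48.0, 45.0, 46.0, 45.0, 47.0, 48.0, 44.0, 44.0, 44.0, 42.0, 63.0, 117.0, 167.0, 186.0, 185.0, 184.0, 181.0, 181.0, 181.0, 182.0, 181.0, 178.0, 179.0, 177.0, 176.0, 175.0, 175.0, 176.0, 176.0, 178.0]
```

>>> {"op": "step_arm", "data": {"moves": [{"rx":0,"ry":0,"rz":0,"dx":0,"dy":0,"dz":0,"gripper":-1},{"rx":0,"ry":0,"rz":0,"dx":0,"dy":0,"dz":0,"gripper":-1},{"rx":0,"ry":0,"rz":0,"dx":0,"dy":0,"dz":0,"gripper":-1}], "grip_force": 40}}

```text
clock: 14.82
tcp_pos: [0.4677, -0.0909, -0.004]
orientation: [0.303, 3.127, -0.0]
contact_force: [-0.7, 0.5, 5.6]
grip_width: 0.0386
gripper_force: 40.3
```

```bash
python3 -c "
from h import *
togo([.469,-.09,.08],169.5);print(r.get_obs()['gripper_force'],r.get_obs()['moment'])"
```

```text
t 14.82 tcp [ 0.4677 -0.0909 -0.004 ] w 38.6 F [-0.7  0.5  5.6] yaw 168.9 zax [ 0. -0. -1.]
shift [ -1.1   1.1 -84. ]
turn [-0.01  0.02 -0.56]
40.291752219200134 [0.0838186  0.30742405 0.0341303 ]
```

>>> {"op": "step_arm", "data": {"moves": [{"rx":0,"ry":0,"rz":0,"dx":0,"dy":0,"dz":-15,"gripper":-1},{"rx":0,"ry":0,"rz":0,"dx":0,"dy":0,"dz":-30,"gripper":-1},{"rx":0,"ry":0,"rz":0,"dx":0,"dy":0,"dz":-40,"gripper":-1},{"rx":0,"ry":0,"rz":-0.6,"dx":0,"dy":0,"dz":-35,"gripper":-1},{"rx":0,"ry":0,"rz":0,"dx":0,"dy":0,"dz":0,"gripper":-1},{"rx":0,"ry":0,"rz":0,"dx":0,"dy":0,"dz":0,"gripper":-1}]}}

```text
clock: 15.58
tcp_pos: [0.4671, -0.0911, 0.1155]
orientation: [-0.287, -3.128, 0.001]
contact_force: [-0.2, -1.0, -1.3]
grip_width: 0.0383
gripper_force: 40.5
```

```bash
cat >> h.py <<'E'
def linescan(x0=30,x1=75):
    "coupon line offset from TCP along -tool x, by wrist brightness along the coupon (top face at TCP+16 mm)"
    o=r.get_obs();M=R.from_rotvec(o['orientation']).as_matrix();W=r.camera_info('wrist');im=r.grab_frame('wrist').min(2).astype(float)
    for x in range(x0,x1,1):
        q=proj(W,[o['tcp_pos']+M@np.array([-x/1000,y,-.016]) for y in(-.015,-.012,.012,.015)])
        print(x,q[0].round(0).tolist() if x%5==0 else '',[int(im[int(round(v)),int(round(u))]) for u,v in q],end='; ')
    print();return im
E
python3 -c "
from h import *
togo([.414,-.251,.12],169.5);linescan();cv2.imwrite('pics/w8.png',r.grab_frame('wrist'))
print(r.get_obs()['joints'].round(2),r.get_obs()['gripper_force'])
W=r.camera_info('side');o=r.get_obs();print()
"
```

```text
t 15.57 tcp [ 0.4671 -0.0911  0.1155] w 38.3 F [-0.2 -1.  -1.3] yaw 169.5 zax [-0. -0. -1.]
shift [  23.1 -166.9   -4.4]
turn [-0.02 -0.02  0.01]
30 [229.0, 293.0] [30, 31, 30, 28]; 31  [33, 32, 28, 28]; 32  [33, 31, 30, 29]; 33  [31, 31, 29, 30]; 34  [32, 31, 29, 28]; 35 [229.0, 301.0] [32, 31, 28, 28]; 36  [30, 30, 29, 28]; 37  [30, 30, 28, 28]; 38  [31, 29, 27, 28]; 39  [30, 30, 28, 28]; 40 [230.0, 308.0] [31, 30, 30, 27]; 41  [31, 30, 28, 29]; 42  [30, 31, 28, 28]; 43  [42, 43, 44, 43]; 44  [142, 147, 151, 149]; 45 [230.0, 315.0] [140, 164, 164, 153]; 46  [36, 90, 103, 40]; 47  [21, 35, 40, 22]; 48  [23, 23, 21, 21]; 49  [24, 24, 21, 19]; 50 [230.0, 323.0] [23, 21, 22, 21]; 51  [21, 20, 18, 20]; 52  [18, 19, 20, 19]; 53  [21, 18, 20, 19]; 54  [21, 23, 19, 21]; 55 [230.0, 330.0] [21, 20, 22, 21]; 56  [21, 22, 20, 21]; 57  [21, 20, 21, 21]; 58  [21, 19, 21, 20]; 59  [20, 22, 19, 21]; 60 [230.0, 337.0] [21, 21, 19, 20]; 61  [21, 18, 19, 20]; 62  [19, 21, 21, 18]; 63  [21, 18, 19, 19]; 64  [20, 21, 20, 16]; 65 [231.0, 343.0] [22, 18, 22, 21]; 66  [20, 21, 19, 20]; 67  [19, 20, 19, 19]; 68  [21, 18, 21, 21]; 69  [20, 18, 20, 20]; 70 [231.0, 350.0] [19, 18, 19, 18]; 71  [19, 19, 18, 18]; 72  [20, 18, 19, 17]; 73  [18, 19, 18, 18]; 74  [18, 17, 17, 21]; 
[ 0.64  0.38 -0.68  2.08  0.33  0.79  1.14] 40.466991662979126
```

>>> {"op": "step_arm", "data": {"moves": [{"rx":0,"ry":0,"rz":0,"dx":13,"dy":0,"dz":0,"gripper":-1},{"rx":0,"ry":0,"rz":0,"dx":13,"dy":-20,"dz":0,"gripper":-1},{"rx":0,"ry":0,"rz":0,"dx":0,"dy":-36,"dz":0,"gripper":-1},{"rx":0,"ry":0,"rz":0,"dx":0,"dy":-36,"dz":0,"gripper":-1},{"rx":0,"ry":0,"rz":0,"dx":0,"dy":-36,"dz":0,"gripper":-1},{"rx":0,"ry":0,"rz":0,"dx":0,"dy":-25,"dz":0,"gripper":-1},{"rx":0,"ry":0,"rz":0,"dx":0,"dy":-13.5,"dz":0,"gripper":-1},{"rx":0,"ry":0,"rz":0,"dx":0,"dy":0,"dz":25,"gripper":-1},{"rx":0,"ry":0,"rz":0,"dx":0,"dy":0,"dz":25,"gripper":-1},{"rx":0,"ry":0,"rz":0,"dx":0,"dy":0,"dz":15,"gripper":-1},{"rx":0,"ry":0,"rz":0,"dx":0,"dy":0,"dz":6,"gripper":-1},{"rx":0,"ry":0,"rz":0,"dx":0,"dy":0,"dz":0,"gripper":-1},{"rx":0,"ry":0,"rz":0,"dx":0,"dy":0,"dz":0,"gripper":-1}]}}

```text
clock: 17.3
tcp_pos: [0.4124, -0.25, 0.0453]
orientation: [0.286, 3.127, -0.001]
contact_force: [0.4, -0.2, -0.0]
grip_width: 0.0386
gripper_force: 40.5
```

```bash
python3 -c "
from h import *
togo([.4111,-.2499,.0375],169.5);print(r.get_obs()['joints'].round(2))
W=r.camera_info('wrist');im=r.grab_frame('wrist');cv2.imwrite('pics/w9.png',im)
e=np.array([.530,-.272]);ex=np.array([.983,-.182]);ey=np.array([.182,.983])
# table front edge: scan along micrometer x at several y beside the coupon
for y in(-27,-24,24,27):
  print(y,[int(im[int(round(v)),int(round(u))].min()) if 0<=u<512 and 0<=v<384 else -1 for u,v in proj(W,[[*(e+ex*x/1000+ey*y/1000),.04] for x in range(-14,15,2)])])
print(proj(W,[[*e,.04]]))
for x in (5,15):
  print(x,[(y,int(im[int(round(v)),int(round(u))].min())) for y,(u,v) in zip(range(-40,41,2),proj(W,[[*(e+ex*x/1000+ey*y/1000),.04] for y in range(-40,41,2)]))])
"
```

```text
t 17.3 tcp [ 0.4124 -0.25    0.0453] w 38.6 F [ 0.4 -0.2 -0. ] yaw 169.5 zax [ 0.001 -0.001 -1.   ]
shift [ 1.3 -0.1  7.8]
turn [-0.02  0.07  0.04]
[ 0.88  0.49 -0.56  2.12  0.42  0.65  1.41]
-27 [21, 19, 19, 16, 18, 16, 19, 17, 17, -1, -1, -1, -1, -1, -1]
-24 [17, 19, 14, 19, 18, 17, 15, 18, 16, -1, -1, -1, -1, -1, -1]
24 [21, 17, 16, 18, 19, 17, 17, 16, 17, -1, -1, -1, -1, -1, -1]
27 [18, 16, 20, 16, 17, 15, 17, 16, 16, -1, -1, -1, -1, -1, -1]
[[255.4992318  381.30294313]]Traceback (most recent call last):
  File "<string>", line 11, in <module>
    print(x,[(y,int(im[int(round(v)),int(round(u))].min())) for y,(u,v) in zip(range(-40,41,2),proj(W,[[*(e+ex*x/1000+ey*y/1000),.04] for y in range(-40,41,2)]))])
                    ~~^^^^^^^^^^^^^^^^^^^^^^^^^^^^^
IndexError: index 387 is out of bounds for axis 0 with size 384
```

```bash
python3 -c "
from h import *
e=np.array([.530,-.272]);ex=np.array([.983,-.182]);ey=np.array([.182,.983])
for n in('top','side'):
  I=r.camera_info(n);im=cv2.imread(f'pics/{n}0.png').min(2).astype(np.float32)
  S=lambda P:cv2.remap(im,proj(I,P).astype(np.float32)[:,None],None,1)[:,0].astype(int).tolist()
  print(n,'along x -14..14 step 2')
  for y in(-20,-10,0,10,20): print(y,S([[*(e+ex*x/1000+ey*y/1000),.04] for x in range(-14,15,2)]))
  print('across y -40..40 step 2')
  for x in(10,25,40): print(x,S([[*(e+ex*x/1000+ey*y/1000),.04] for y in range(-40,41,2)]))
"
```

```text
top along x -14..14 step 2
-20 [44, 43, 43, 42, 43, 52, 69, 93, 108, 116, 118, 118, 118, 117, 117]
-10 [50, 50, 49, 48, 48, 51, 66, 86, 105, 117, 118, 118, 118, 118, 118]
0 [59, 58, 57, 55, 55, 58, 67, 85, 103, 113, 118, 119, 119, 119, 119]
10 [62, 61, 61, 60, 59, 62, 68, 83, 99, 113, 119, 120, 121, 120, 120]
20 [63, 62, 61, 61, 61, 62, 67, 78, 97, 111, 119, 121, 121, 120, 120]
across y -40..40 step 2
10 [43, 48, 56, 61, 62, 68, 82, 100, 111, 116, 118, 118, 118, 119, 118, 118, 118, 119, 120, 120, 119, 118, 118, 119, 120, 121, 120, 120, 120, 120, 121, 123, 124, 123, 120, 103, 77, 53, 40, 48, 57]
25 [43, 51, 60, 70, 75, 84, 95, 106, 113, 116, 117, 117, 117, 118, 118, 119, 119, 119, 119, 118, 117, 117, 117, 119, 119, 119, 119, 120, 118, 118, 120, 121, 123, 122, 114, 96, 67, 50, 46, 58, 67]
40 [46, 55, 66, 73, 78, 89, 100, 109, 115, 117, 117, 117, 117, 117, 117, 118, 119, 119, 118, 117, 117, 116, 116, 118, 118, 118, 118, 118, 118, 119, 120, 122, 123, 120, 109, 88, 59, 50, 54, 65, 72]
side along x -14..14 step 2
-20 [100, 104, 102, 100, 99, 105, 118, 139, 154, 157, 154, 151, 147, 153, 157
[... 239 characters left out ...]
6, 87, 72, 63, 71, 102, 134, 153, 158, 159, 159, 158, 159]
across y -40..40 step 2
10 [102, 100, 99, 99, 100, 101, 105, 114, 124, 137, 147, 152, 157, 159, 160, 159, 158, 159, 161, 162, 161, 159, 158, 157, 158, 159, 159, 158, 159, 159, 159, 160, 161, 160, 159, 158, 152, 141, 120, 100, 87]
25 [100, 102, 100, 97, 99, 105, 114, 128, 142, 151, 156, 156, 155, 158, 161, 160, 159, 159, 159, 158, 156, 157, 160, 160, 158, 157, 157, 159, 161, 162, 160, 158, 160, 161, 160, 158, 149, 136, 115, 98, 86]
40 [105, 104, 101, 100, 103, 107, 117, 130, 142, 150, 158, 161, 161, 161, 162, 161, 159, 159, 160, 159, 156, 157, 159, 158, 158, 158, 160, 159, 157, 156, 157, 158, 160, 162, 163, 159, 145, 129, 111, 95, 85]
```

>>> {"op": "step_arm", "data": {"moves": [{"rx":0,"ry":0,"rz":2.3,"dx":0,"dy":0,"dz":0,"gripper":-1},{"rx":0,"ry":0,"rz":0,"dx":1.7,"dy":6.6,"dz":0,"gripper":-1},{"rx":0,"ry":0,"rz":0,"dx":0,"dy":0,"dz":4,"gripper":-1},{"rx":0,"ry":0,"rz":0,"dx":0,"dy":0,"dz":4,"gripper":-1},{"rx":0,"ry":0,"rz":0,"dx":0,"dy":0,"dz":0,"gripper":-1},{"rx":0,"ry":0,"rz":0,"dx":0,"dy":0,"dz":0,"gripper":-1}]}}

```text
clock: 18.1
tcp_pos: [0.4116, -0.2431, 0.0365]
orientation: [-0.349, -3.122, -0.0]
contact_force: [-0.8, -0.5, -0.3]
grip_width: 0.0386
gripper_force: 40.5
```

```bash
python3 -c "
from h import *
togo([.4122,-.2432,.036],167.2);print(r.get_obs()['moment'])"
```

```text
t 18.1 tcp [ 0.4116 -0.2431  0.0365] w 38.6 F [-0.8 -0.5 -0.3] yaw 167.2 zax [-0.  0. -1.]
shift [-0.7  0.   0.5]
turn [ 0.01 -0.01  0.03]
[0.03233271 0.03936357 0.00218082]
```

Not touching yet. I'll probe down in 1 mm steps.

>>> {"op": "step_arm", "data": {"moves": [{"rx":0,"ry":0,"rz":0,"dx":0,"dy":0,"dz":1,"gripper":-1},{"rx":0,"ry":0,"rz":0,"dx":0,"dy":0,"dz":1,"gripper":-1},{"rx":0,"ry":0,"rz":0,"dx":0,"dy":0,"dz":0,"gripper":-1}]}}

```text
clock: 18.48
tcp_pos: [0.4116, -0.2432, 0.0346]
orientation: [0.349, 3.122, -0.0]
contact_force: [-0.7, -0.8, 0.2]
grip_width: 0.0389
gripper_force: 40.6
```

```bash
python3 -c "
from h import *
togo([.4122,-.2432,.036],167.2);print(r.get_obs()['moment'])"
```

```text
t 18.48 tcp [ 0.4116 -0.2432  0.0346] w 38.9 F [-0.7 -0.8  0.2] yaw 167.2 zax [ 0. -0. -1.]
shift [-0.6  0.1 -1.4]
turn [-0.    0.    0.03]
[-0.01309397  0.0782087  -0.00335666]
```

>>> {"op": "step_arm", "data": {"moves": [{"rx":0,"ry":0,"rz":0,"dx":0,"dy":0,"dz":1,"gripper":-1},{"rx":0,"ry":0,"rz":0,"dx":0,"dy":0,"dz":0.5,"gripper":-1},{"rx":0,"ry":0,"rz":0,"dx":0,"dy":0,"dz":0,"gripper":-1}]}}

```text
clock: 18.85
tcp_pos: [0.4116, -0.2431, 0.0331]
orientation: [-0.349, -3.122, 0.0]
contact_force: [-1.5, 0.4, 1.0]
grip_width: 0.0385
gripper_force: 40.6
```

```bash
python3 -c "
from h import *
togo([.4122,-.2432,.036],167.2);print(r.get_obs()['moment'])
# front-most far edge of coupon in side image vs level
"
```

```text
t 18.85 tcp [ 0.4116 -0.2431  0.0331] w 38.5 F [-1.5  0.4  1. ] yaw 167.2 zax [-0. -0. -1.]
shift [-0.6  0.1 -2.9]
turn [-0.   -0.    0.03]
[ 0.01820801  0.01471661 -0.05955375]
```

>>> {"op": "step_arm", "data": {"moves": [{"rx":0,"ry":0,"rz":0,"dx":0,"dy":0,"dz":1,"gripper":-1},{"rx":0,"ry":0,"rz":0,"dx":0,"dy":0,"dz":0,"gripper":-1}]}}

```text
clock: 19.1
tcp_pos: [0.4115, -0.2431, 0.0321]
orientation: [-0.349, -3.122, 0.0]
contact_force: [-1.5, 0.3, 1.6]
grip_width: 0.0389
gripper_force: 40.7
```

```bash
python3 -c "
from h import *
togo([.4122,-.2432,.036],167.2);print(r.get_obs()['moment'])
im=r.grab_frame('side');cv2.imwrite('pics/s10.png',im);I=r.camera_info('side')
ex=np.array([.975,-.2215]);ey=np.array([.2215,.975]);e=np.array([.5302,-.270])
g=im.min(2).astype(np.float32)
for x in(-40,-20,-5,8,20,30):
  p=e+ex*x/1000+ey*.02
  print(x,[int(v) for v in cv2.remap(g,proj(I,[[*p,z/1000] for z in range(28,64,2)]).astype(np.float32)[:,None],None,1)[:,0]])
"
```

```text
t 19.1 tcp [ 0.4115 -0.2431  0.0321] w 38.9 F [-1.5  0.3  1.6] yaw 167.2 zax [-0.  0. -1.]
shift [-0.7  0.1 -3.9]
turn [-0.   -0.01  0.03]
[-0.03646991  0.02089516 -0.0179626 ]
-40 [126, 129, 128, 123, 111, 90, 70, 56, 50, 46, 43, 36, 32, 31, 32, 34, 36, 38]
-20 [116, 114, 113, 109, 101, 88, 73, 62, 54, 46, 43, 43, 44, 42, 40, 39, 41, 42]
-5 [105, 99, 89, 78, 70, 62, 54, 51, 50, 48, 44, 43, 46, 40, 38, 38, 40, 42]
8 [117, 139, 156, 161, 146, 121, 86, 66, 54, 48, 46, 44, 41, 39, 39, 41, 40, 41]
20 [118, 141, 160, 157, 137, 106, 78, 60, 50, 49, 45, 42, 41, 40, 39, 37, 34, 36]
30 [118, 144, 155, 152, 138, 109, 84, 63, 56, 53, 49, 44, 40, 40, 42, 38, 38, 44]
```

>>> {"op": "step_arm", "data": {"moves": [{"rx":0,"ry":0,"rz":0,"dx":0,"dy":0,"dz":-1.5,"gripper":-1},{"rx":0,"ry":0,"rz":0,"dx":-8,"dy":0,"dz":0,"gripper":-1},{"rx":0,"ry":0,"rz":0,"dx":-8,"dy":0,"dz":0,"gripper":-1},{"rx":0,"ry":0,"rz":0,"dx":-8,"dy":0,"dz":0,"gripper":-1},{"rx":0,"ry":0,"rz":0,"dx":-8,"dy":0,"dz":0,"gripper":-1},{"rx":0,"ry":0,"rz":0,"dx":-8,"dy":0,"dz":0,"gripper":-1},{"rx":0,"ry":0,"rz":0,"dx":0,"dy":0,"dz":0,"gripper":-1}]}}

```text
clock: 20.02
tcp_pos: [0.4523, -0.2522, 0.0339]
orientation: [0.349, 3.12, -0.0]
contact_force: [0.9, -1.1, 1.3]
grip_width: 0.0386
gripper_force: 40.7
```

```bash
python3 -c "
from h import *
togo([.4854,-.2598,.0335],167.2);print(r.get_obs()['moment'])"
```

```text
t 20.02 tcp [ 0.4523 -0.2522  0.0339] w 38.6 F [ 0.9 -1.1  1.3] yaw 167.2 zax [ 0.003 -0.    -1.   ]
shift [-33.9  -0.1   0.5]
turn [0.01 0.15 0.05]
[-0.16875993 -0.49455465  0.02367385]
```

>>> {"op": "step_arm", "data": {"moves": [{"rx":0,"ry":0,"rz":0,"dx":0,"dy":0,"dz":0,"gripper":-1}]}}

```text
clock: 20.15
tcp_pos: [0.4518, -0.2521, 0.034]
orientation: [0.349, 3.12, -0.0]
contact_force: [1.1, -0.1, 1.9]
grip_width: 0.0383
gripper_force: 40.7
```

```bash
python3 -c "
from h import *
togo([.4854,-.2598,.0335],167.2);print(r.get_obs()['moment'])"
```

```text
t 20.15 tcp [ 0.4518 -0.2521  0.034 ] w 38.3 F [ 1.1 -0.1  1.9] yaw 167.2 zax [ 0.002 -0.    -1.   ]
shift [-34.5  -0.1   0.6]
turn [0.01 0.13 0.04]
[-0.09110316 -0.50593271 -0.03631521]
```

>>> {"op": "step_arm", "data": {"moves": [{"rx":0,"ry":0,"rz":0,"dx":-7,"dy":0,"dz":0,"gripper":-1},{"rx":0,"ry":0,"rz":0,"dx":-8,"dy":0,"dz":0,"gripper":-1},{"rx":0,"ry":0,"rz":0,"dx":-8,"dy":0,"dz":0,"gripper":-1},{"rx":0,"ry":0,"rz":0,"dx":-7,"dy":0,"dz":0,"gripper":-1},{"rx":0,"ry":0,"rz":0,"dx":-4,"dy":0,"dz":0,"gripper":-1},{"rx":0,"ry":0,"rz":0,"dx":0,"dy":0,"dz":0,"gripper":-1},{"rx":0,"ry":0,"rz":0,"dx":0,"dy":0,"dz":0,"gripper":-1}]}}

```text
clock: 21.02
tcp_pos: [0.4838, -0.2595, 0.0338]
orientation: [-0.349, -3.121, 0.0]
contact_force: [-4.2, 0.2, 7.8]
grip_width: 0.0383
gripper_force: 41.3
```

```bash
cat >> h.py <<'E'
ex=np.array([.975,-.2215]);ey=np.array([.2215,.975]);e0=np.array([.5302,-.270])
def scan(im,I,P): return [int(v) for v in cv2.remap(im.min(2).astype(np.float32),proj(I,P).astype(np.float32)[:,None],None,1)[:,0]]
E
python3 -c "
from h import *
togo([.4854,-.2598,.0335],167.2);print(r.get_obs()['moment'])
I=r.camera_info('side');im=r.grab_frame('side');cv2.imwrite('pics/s11.png',im)
for y in(-12,0,12): print('side top',y,scan(im,I,[[*(e0+ex*x/1000+ey*y/1000),.052] for x in range(-30,31,2)]))
print('table edge y26',scan(im,I,[[*(e0+ex*x/1000+ey*.026),.04] for x in range(-14,15,2)]))
for x in(-12,-6,6,20,40,60): print('height',x,scan(im,I,[[*(e0+ex*x/1000+ey*.02),z/1000] for z in range(30,60,2)]))
"
```

```text
t 21.02 tcp [ 0.4838 -0.2595  0.0338] w 38.3 F [-4.2  0.2  7.8] yaw 167.2 zax [-0.001 -0.    -1.   ]
shift [-1.6  0.1  0.3]
turn [-0.02 -0.04  0.03]
[ 0.11935078  0.7558246  -0.03989013]
side top -12 [33, 42, 35, 31, 33, 41, 52, 58, 52, 45, 44, 53, 67, 93, 101, 87, 61, 37, 44, 45, 46, 44, 36, 37, 41, 39, 37, 39, 38, 32, 35]
side top 0 [51, 39, 34, 30, 31, 30, 29, 26, 27, 33, 32, 42, 67, 98, 110, 83, 57, 40, 31, 31, 34, 33, 33, 32, 29, 37, 37, 33, 30, 31, 32]
side top 12 [35, 33, 35, 34, 27, 29, 29, 30, 33, 32, 28, 43, 69, 94, 104, 88, 58, 38, 34, 34, 28, 29, 30, 31, 28, 27, 29, 30, 35, 30, 29]
table edge y26 [100, 97, 94, 85, 72, 64, 66, 75, 85, 93, 95, 92, 92, 94, 97]
height -12 [110, 110, 106, 96, 78, 63, 54, 56, 50, 39, 36, 31, 28, 28, 28]
height -6 [100, 93, 87, 79, 70, 65, 63, 62, 59, 56, 57, 65, 75, 85, 95]
height 6 [92, 97, 97, 89, 74, 62, 56, 54, 51, 47, 42, 31, 28, 29, 33]
height 20 [99, 105, 101, 93, 80, 66, 57, 51, 48, 42, 37, 37, 32, 28, 29]
height 40 [99, 100, 98, 90, 78, 68, 63, 55, 49, 47, 43, 37, 30, 32, 31]
height 60 [125, 141, 141, 132, 114, 87, 66, 51, 54, 53, 49, 40, 34, 32, 34]
```

>>> {"op": "step_arm", "data": {"moves": [{"rx":0,"ry":0,"rz":0,"dx":-2,"dy":0,"dz":-1.5,"gripper":-1},{"rx":0,"ry":0,"rz":0,"dx":0,"dy":0,"dz":0,"gripper":-1},{"rx":0,"ry":0,"rz":0,"dx":0,"dy":0,"dz":0,"gripper":0.1},{"rx":0,"ry":0,"rz":0,"dx":0,"dy":0,"dz":0,"gripper":0.4},{"rx":0,"ry":0,"rz":0,"dx":0,"dy":0,"dz":0,"gripper":0.4},{"rx":0,"ry":0,"rz":0,"dx":0,"dy":0,"dz":0,"gripper":0.4},{"rx":0,"ry":0,"rz":0,"dx":0,"dy":0,"dz":-10,"gripper":0.4},{"rx":0,"ry":0,"rz":0,"dx":0,"dy":0,"dz":-25,"gripper":0.4},{"rx":0,"ry":0,"rz":0,"dx":10,"dy":0,"dz":-45,"gripper":0.4},{"rx":0,"ry":0,"rz":0,"dx":10,"dy":0,"dz":-50,"gripper":0},{"rx":0,"ry":0,"rz":0,"dx":10,"dy":0,"dz":-50,"gripper":0},{"rx":0,"ry":0,"rz":0,"dx":0,"dy":0,"dz":-50,"gripper":0},{"rx":0,"ry":0,"rz":0,"dx":0,"dy":0,"dz":0,"gripper":0}]}}

```text
clock: 22.7
tcp_pos: [0.4588, -0.2538, 0.2701]
orientation: [0.348, 3.114, -0.006]
contact_force: [0.8, -0.4, -0.8]
grip_width: 0.0428
gripper_force: 0.0
```

```bash
python3 -c "
from h import *
togo([.6125,-.288,.26],167.2);print(r.get_obs()['joints'].round(2))
I=r.camera_info('side');im=r.grab_frame('side');cv2.imwrite('pics/s12.png',im)
for y in(-12,0,12): print('side top',y,scan(im,I,[[*(e0+ex*x/1000+ey*y/1000),.052] for x in range(-20,21,2)]))
for x in(-12,20,60): print('height',x,scan(im,I,[[*(e0+ex*x/1000+ey*.02),z/1000] for z in range(30,60,2)]))
W=r.camera_info('wrist');im=r.grab_frame('wrist');cv2.imwrite('pics/w12.png',im)
for y in(-12,0,12): print('wrist top',y,scan(im,W,[[*(e0+ex*x/1000+ey*y/1000),.052] for x in range(-20,21,2)]))
for y in(-26,26): print('wrist edge',y,scan(im,W,[[*(e0+ex*x/1000+ey*y/1000),.04] for x in range(-20,21,2)]))
for x in(-30,-12,20): print('wrist across -36..36/2',x,scan(im,W,[[*(e0+ex*x/1000+ey*y/1000),.052] for y in range(-36,37,2)]))
print(proj(W,[[*e0,.04],[.6125,-.288,.204]]))
"
```

```text
t 22.7 tcp [ 0.4588 -0.2538  0.2701] w 42.8 F [ 0.8 -0.4 -0.8] yaw 167.2 zax [ 0.007 -0.005 -1.   ]
shift [-157.3    0.7   11.4]
turn [-0.18  0.48  0.03]
[ 0.96  0.24 -0.67  1.83  0.17  1.12  1.58]
side top -12 [46, 41, 45, 43, 40, 40, 47, 50, 62, 82, 96, 91, 68, 53, 47, 47, 46, 34, 43, 46, 48]
side top 0 [34, 33, 29, 27, 33, 31, 31, 35, 44, 79, 96, 92, 69, 41, 31, 34, 37, 34, 29, 33, 34]
side top 12 [32, 37, 37, 35, 34, 35, 30, 32, 49, 75, 92, 88, 60, 37, 20, 15, 36, 31, 30, 31, 29]
height -12 [109, 105, 101, 99, 85, 73, 63, 56, 49, 43, 39, 34, 31, 31, 34]
height 20 [95, 98, 95, 86, 72, 55, 49, 51, 51, 45, 38, 34, 30, 27, 23]
height 60 [100, 114, 111, 103, 91, 68, 55, 48, 45, 43, 40, 33, 31, 30, 26]
wrist top -12 [46, 46, 46, 46, 46, 46, 46, 46, 65, 126, 145, 100, 52, 45, 44, 45, 44, 44, 43, 43, 42]
wrist top 0 [46, 45, 45, 45, 45, 45, 45, 45, 65, 127, 144, 100, 51, 44, 43, 43, 43, 43, 42, 43, 43]
wrist top 12 [45, 45, 45, 44, 44, 44, 44, 45, 64, 129, 145, 98, 51, 43, 44, 43, 43, 42, 42, 42, 42]
wrist edge -26 [131, 131, 130, 130, 130, 126, 93, 85, 85, 90, 117, 131, 134, 133, 133, 134, 134, 134, 133, 134, 134]
wrist edge 26 [138, 138, 139, 140, 142, 142, 97, 76, 77, 83, 111, 132, 137, 137, 137, 136, 136, 136, 137, 136, 137]
wrist across -36..36/2 -30 [130, 130, 130, 131, 133, 134, 137, 137, 117, 57, 47, 48, 47, 48, 48, 48, 47, 48, 47, 47, 47, 47, 46, 47, 46, 47, 47, 52, 94, 139, 140, 139, 138, 137, 136, 136, 134]
wrist across -36..36/2 -12 [110, 108, 108, 107, 105, 93, 90, 89, 76, 49, 46, 45, 46, 46, 46, 46, 45, 46, 45, 44, 44, 45, 45, 44, 44, 44, 44, 46, 62, 89, 92, 91, 92, 92, 90, 91, 94]
wrist across -36..36/2 20 [156, 158, 158, 153, 132, 132, 135, 134, 106, 56, 43, 43, 42, 43, 43, 42, 43, 43, 43, 43, 42, 42, 42, 43, 42, 43, 42, 44, 71, 112, 134, 137, 130, 105, 91, 98, 107]
[[256.27074615 214.48668777]
 [256.72719049 356.32467171]]
```

Placed: the wrist scan puts the line and the table edge both at offset 0, with the coupon centred and square. Now to the knob.

>>> {"op": "step_arm", "data": {"moves": [{"rx":0,"ry":0,"rz":0,"dx":-30,"dy":0,"dz":0,"gripper":0.2},{"rx":0,"ry":0,"rz":0,"dx":-45,"dy":0,"dz":0,"gripper":0.2},{"rx":0,"ry":0,"rz":0,"dx":-45,"dy":0,"dz":0,"gripper":0.2},{"rx":0,"ry":0,"rz":0,"dx":-37,"dy":0,"dz":0,"gripper":0.2},{"rx":0,"ry":0,"rz":0,"dx":0,"dy":0,"dz":0,"gripper":0.2},{"rx":0,"ry":0,"rz":0,"dx":0,"dy":0,"dz":0,"gripper":0.2},{"rx":0,"ry":0,"rz":0,"dx":0,"dy":0,"dz":0,"gripper":0.2}]}}

```text
clock: 23.68
tcp_pos: [0.6084, -0.288, 0.2649]
orientation: [-0.35, -3.121, 0.001]
contact_force: [0.2, -0.1, 0.4]
grip_width: 0.0513
gripper_force: 0.0
```

```bash
python3 -c "
from h import *
M=togo([.613,-.2887,.178],167.2);tipside();print(r.get_obs()['joints'].round(2))"
```

```text
t 23.68 tcp [ 0.6084 -0.288   0.2649] w 51.3 F [ 0.2 -0.1  0.4] yaw 167.2 zax [-0.001 -0.    -1.   ]
shift [-4.8  0.3 86.9]
turn [-0.03 -0.07  0.02]
-0.02 [242.  80.] -0.01 [243.  84.] 0 [243.  88.] 0.01 [243.  93.] 0.02 [243.  97.] 
72 [35.0, 35.0, 33.0, 36.0, 36.0, 37.0, 36.0, 36.0, 35.0, 44.0, 60.0, 88.0, 115.0, 131.0, 138.0, 135.0, 136.0, 136.0, 136.0, 136.0, 135.0, 134.0, 134.0, 134.0, 132.0, 134.0, 134.0, 131.0, 132.0, 132.0, 131.0, 133.0]
[ 0.77  0.51 -0.63  1.48  0.31  1.25  1.46]
```

>>> {"op": "step_arm", "data": {"moves": [{"rx":0,"ry":0,"rz":0,"dx":-4.8,"dy":0,"dz":20,"gripper":0.2},{"rx":0,"ry":0,"rz":0,"dx":0,"dy":0,"dz":25,"gripper":0.2},{"rx":0,"ry":0,"rz":0,"dx":0,"dy":0,"dz":20,"gripper":0.2},{"rx":0,"ry":0,"rz":0,"dx":0,"dy":0,"dz":18,"gripper":0.2},{"rx":0,"ry":0,"rz":0,"dx":0,"dy":0,"dz":10,"gripper":0.2},{"rx":0,"ry":0,"rz":0,"dx":0,"dy":0,"dz":0,"gripper":0.2},{"rx":0,"ry":0,"rz":0,"dx":0,"dy":0,"dz":0,"gripper":0.2}]}}

```text
clock: 24.6
tcp_pos: [0.6148, -0.2891, 0.173]
orientation: [0.349, 3.121, -0.0]
contact_force: [0.4, 0.1, -0.1]
grip_width: 0.0512
gripper_force: 0.0
```

>>> {"op": "step_arm", "data": {"moves": [{"rx":0,"ry":0,"rz":0,"dx":0,"dy":0,"dz":0,"gripper":-0.1},{"rx":0,"ry":0,"rz":0,"dx":0,"dy":0,"dz":0,"gripper":-0.5},{"rx":0,"ry":0,"rz":0,"dx":0,"dy":0,"dz":0,"gripper":-1},{"rx":0,"ry":0,"rz":0,"dx":0,"dy":0,"dz":0,"gripper":-1}], "grip_force": 40}}

```text
clock: 25.1
tcp_pos: [0.6147, -0.2891, 0.1731]
orientation: [0.349, 3.121, -0.001]
contact_force: [-1.0, -0.1, 6.7]
grip_width: 0.0284
gripper_force: 39.6
```

```bash
python3 -c "
from h import *
M=togo([.613,-.2887,.172],167.2);o=r.get_obs();print(o['joints'].round(2),o['gripper_force'],o['moment'])"
```

```text
t 25.1 tcp [ 0.6147 -0.2891  0.1731] w 28.4 F [-1.  -0.1  6.7] yaw 167.2 zax [ 0.001 -0.001 -1.   ]
shift [1.7 0.  1.1]
turn [-0.02  0.07  0.02]
[ 0.75  0.6  -0.6   1.56  0.37  1.1   1.42] 39.60034912568517 [0.04152805 0.28154303 0.05341779]
```

>>> {"op": "step_arm", "data": {"moves": [{"rx":0,"ry":0,"rz":4,"dx":1.5,"dy":0,"dz":0,"gripper":-1},{"rx":0,"ry":0,"rz":8,"dx":0,"dy":0,"dz":0,"gripper":-1},{"rx":0,"ry":0,"rz":10,"dx":0,"dy":0,"dz":0,"gripper":-1},{"rx":0,"ry":0,"rz":10,"dx":0,"dy":0,"dz":0,"gripper":-1},{"rx":0,"ry":0,"rz":10,"dx":0,"dy":0,"dz":0,"gripper":-1},{"rx":0,"ry":0,"rz":10,"dx":0,"dy":0,"dz":0,"gripper":-1},{"rx":0,"ry":0,"rz":10,"dx":0,"dy":0,"dz":0,"gripper":-1},{"rx":0,"ry":0,"rz":10,"dx":0,"dy":0,"dz":0,"gripper":-1},{"rx":0,"ry":0,"rz":10,"dx":0,"dy":0,"dz":0,"gripper":-1},{"rx":0,"ry":0,"rz":8,"dx":0,"dy":0,"dz":0,"gripper":-1},{"rx":0,"ry":0,"rz":0,"dx":0,"dy":0,"dz":0,"gripper":-1}]}}

```text
clock: 26.48
tcp_pos: [0.613, -0.2901, 0.1731]
orientation: [2.453, 1.959, -0.001]
contact_force: [-2.0, -2.0, 5.3]
grip_width: 0.0284
gripper_force: 39.8
```

```bash
python3 -c "
from h import *
M=togo([.613,-.2887,.173],77.2);o=r.get_obs();print(o['joints'].round(2),o['gripper_force'],o['moment'])"
```

```text
t 26.48 tcp [ 0.613  -0.2901  0.1731] w 28.4 F [-2.  -2.   5.3] yaw 77.2 zax [ 0.001 -0.002 -1.   ]
shift [ 1.4 -0.3  0.1]
turn [0.09 0.12 0.03]
[ 0.52  0.54 -0.25  1.58  0.15  1.04  0.01] 39.75615153321996 [-0.58807338  0.26486859  0.01053277]
```

Turned 90° smoothly. Another 140° to go, checking that the moment about z settles near the slip torque.

>>> {"op": "step_arm", "data": {"moves": [{"rx":0,"ry":0,"rz":5,"dx":0,"dy":0,"dz":0,"gripper":-1},{"rx":0,"ry":0,"rz":10,"dx":0,"dy":0,"dz":0,"gripper":-1},{"rx":0,"ry":0,"rz":10,"dx":0,"dy":0,"dz":0,"gripper":-1},{"rx":0,"ry":0,"rz":10,"dx":0,"dy":0,"dz":0,"gripper":-1},{"rx":0,"ry":0,"rz":10,"dx":0,"dy":0,"dz":0,"gripper":-1},{"rx":0,"ry":0,"rz":10,"dx":0,"dy":0,"dz":0,"gripper":-1},{"rx":0,"ry":0,"rz":10,"dx":0,"dy":0,"dz":0,"gripper":-1},{"rx":0,"ry":0,"rz":10,"dx":0,"dy":0,"dz":0,"gripper":-1},{"rx":0,"ry":0,"rz":10,"dx":0,"dy":0,"dz":0,"gripper":-1},{"rx":0,"ry":0,"rz":10,"dx":0,"dy":0,"dz":0,"gripper":-1},{"rx":0,"ry":0,"rz":10,"dx":0,"dy":0,"dz":0,"gripper":-1},{"rx":0,"ry":0,"rz":10,"dx":0,"dy":0,"dz":0,"gripper":-1},{"rx":0,"ry":0,"rz":10,"dx":0,"dy":0,"dz":0,"gripper":-1},{"rx":0,"ry":0,"rz":10,"dx":0,"dy":0,"dz":0,"gripper":-1},{"rx":0,"ry":0,"rz":5,"dx":0,"dy":0,"dz":0,"gripper":-1},{"rx":0,"ry":0,"rz":0,"dx":0,"dy":0,"dz":0,"gripper":-1}]}}

```text
clock: 28.48
tcp_pos: [0.6128, -0.2876, 0.173]
orientation: [-2.683, 1.632, 0.001]
contact_force: [-2.8, 2.5, 9.3]
grip_width: 0.0281
gripper_force: 40.1
```

```bash
python3 -c "
from h import *
M=togo([.613,-.2887,.173],-62.8);o=r.get_obs();print(o['joints'].round(2),o['gripper_force'],o['moment'])
I=r.camera_info('side');im=r.grab_frame('side');cv2.imwrite('pics/s13.png',im);a=cv2.imread('pics/s12.png')
for y in(0,12): print('side top',y,scan(im,I,[[*(e0+ex*x/1000+ey*y/1000),.052] for x in range(-20,21,2)]))
ax=e0+.085*ex
for m in(cv2.imread('pics/s0.png') if 0 else a,im): print([scan(m,I,[[*(ax+ex*x),z/1000] for z in range(50,76,2)]) for x in(0,)])
"
```

```text
t 28.48 tcp [ 0.6128 -0.2876  0.173 ] w 28.1 F [-2.8  2.5  9.3] yaw -62.6 zax [-0.     0.001 -1.   ]
shift [1.  0.3 0. ]
turn [-0.02  0.07  0.18]
[ 0.13  0.54  0.31  1.61 -0.19  1.02 -2.16] 40.14954836689867 [0.56727609 0.84175618 0.05466728]
side top 0 [41, 43, 39, 35, 40, 40, 37, 43, 72, 129, 156, 148, 110, 61, 40, 38, 40, 38, 34, 35, 39]
side top 12 [41, 41, 39, 37, 36, 39, 37, 46, 75, 119, 152, 142, 91, 54, 37, 35, 42, 40, 34, 34, 36]
[[39, 48, 58, 64, 69, 74, 66, 61, 60, 60, 61, 62, 63]]
[[72, 76, 75, 77, 75, 71, 67, 63, 60, 61, 63, 62, 54]]
```

>>> {"op": "step_arm", "data": {"moves": [{"rx":0,"ry":0,"rz":10,"dx":0,"dy":0,"dz":0,"gripper":-1},{"rx":0,"ry":0,"rz":10,"dx":0,"dy":0,"dz":0,"gripper":-1},{"rx":0,"ry":0,"rz":8,"dx":0,"dy":0,"dz":0,"gripper":-1},{"rx":0,"ry":0,"rz":0,"dx":0,"dy":0,"dz":0,"gripper":-1},{"rx":0,"ry":0,"rz":0,"dx":0,"dy":0,"dz":0,"gripper":0.3},{"rx":0,"ry":0,"rz":0,"dx":0,"dy":0,"dz":0,"gripper":0.3},{"rx":0,"ry":0,"rz":0,"dx":0,"dy":0,"dz":0,"gripper":0.3},{"rx":0,"ry":0,"rz":0,"dx":0,"dy":0,"dz":-10,"gripper":0.3},{"rx":0,"ry":0,"rz":0,"dx":0,"dy":0,"dz":-25,"gripper":0.3},{"rx":0,"ry":0,"rz":0,"dx":0,"dy":0,"dz":-40,"gripper":0.3},{"rx":0,"ry":0,"rz":0,"dx":0,"dy":0,"dz":-30,"gripper":0.3},{"rx":0,"ry":0,"rz":0,"dx":0,"dy":0,"dz":0,"gripper":0.3},{"rx":0,"ry":0,"rz":0,"dx":0,"dy":0,"dz":0,"gripper":0.3}]}}

```text
clock: 30.15
tcp_pos: [0.6125, -0.2885, 0.2768]
orientation: [2.207, -2.236, -0.001]
contact_force: [-0.2, -0.5, -0.3]
grip_width: 0.0555
gripper_force: 0.0
```

```bash
python3 -c "
from h import *
M=togo([.613,-.2887,.173]);o=r.get_obs();print(o['qvel'].round(3))
I=r.camera_info('side');im=r.grab_frame('side')
for y in(0,12): print('side top',y,scan(im,I,[[*(e0+ex*x/1000+ey*y/1000),.052] for x in range(-20,21,2)]))
for x in(-12,20,60): print('height',x,scan(im,I,[[*(e0+ex*x/1000+ey*.02),z/1000] for z in range(30,60,2)]))
ax=e0+.085*ex
for m in(cv2.imread('pics/s12.png'),cv2.imread('pics/s13.png'),im): print(scan(m,I,[[*ax,z/1000] for z in range(44,76,2)]))
# thimble/knob strip differences: short coupon, tape, jar unchanged vs start?
a=cv2.imread('pics/side0.png');d=cv2.absdiff(a,im).max(2)
for n,p in dict(tape=(.70,-.12,.05),jar=(.462,.072,.05),short=(.585,-.005,.04)).items():
  u,v=proj(I,p)[0].astype(int);print(n,(u,v),d[v-15:v+15,u-15:u+15].mean().round(1))
"
```

```text
t 30.15 tcp [ 0.6125 -0.2885  0.2768] w 55.5 F [-0.2 -0.5 -0.3] yaw -90.8 zax [-0.  0. -1.]
shift [  0.3  -0.6 103.8]
[ 0.001  0.014 -0.005  0.016  0.    -0.002 -0.001]
side top 0 [43, 42, 36, 41, 39, 36, 33, 41, 75, 123, 152, 144, 106, 60, 34, 32, 36, 38, 35, 35, 35]
side top 12 [42, 44, 42, 41, 37, 38, 39, 45, 73, 117, 147, 135, 93, 54, 36, 39, 42, 40, 40, 38, 36]
height -12 [106, 105, 102, 95, 87, 74, 58, 54, 50, 46, 37, 35, 37, 41, 38]
height 20 [117, 139, 144, 130, 101, 71, 54, 49, 48, 44, 38, 32, 34, 36, 36]
height 60 [85, 84, 81, 74, 64, 57, 52, 48, 49, 43, 34, 31, 28, 27, 30]
[27, 26, 31, 39, 48, 58, 64, 69, 74, 66, 61, 60, 60, 61, 62, 63]
[37, 45, 62, 72, 76, 75, 77, 75, 71, 67, 63, 60, 61, 63, 62, 54]
[38, 47, 65, 70, 73, 74, 72, 72, 73, 63, 59, 58, 60, 56, 53, 57]
tape (np.int64(198), np.int64(207)) 4.9
jar (np.int64(310), np.int64(283)) 6.8
short (np.int64(246), np.int64(252)) 5.7
```

The spindle is down on the coupon, the coupon hasn't moved, the other things are unchanged, and the robot is clear. Handing in.

```bash
python3 -c "
from h import *
print(r.hand_in())"
```

```text
the job is handed in; nothing more can be done
None
```

The job is handed in at about 30 s of the 67 s. The long coupon lies flat, square and centred under the spindle with its line at the table's front edge. The knob was turned about 258° clockwise, against at most about 170° needed for two clicks. I didn't read the ratchet angle or spindle force directly, and the hand-in gave no verdict.

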